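# Stack and mark the toy-truck sides on the saw sled

## Task

Get the toy-truck sides ready to be sawn as one stack: lower every pale wooden blank over the saw sled's two pins, edges lined up, each flush on the one below, lower the yellow template over the pins flush on top, and with the awl scribe the wood through its Z-shaped slot slowly and steadily (about 3 cm/s), starting on the leg nearer the pin holes at its far end and going round both corners to the other end. Put the awl back in its stand and the template flat on its cork mat, then lower the aluminium hold-down bar over the pins flush on the stack. Leave the other things on the bench alone.

Things in the scene. Friction and masses are not known exactly. Their poses are not given: they have to be found in the camera images.
- sled: saw sled, fixed plywood base 130 x 290 x 18 mm (x, y, z), origin at the centre of its underside. Two upright steel pins, 10 mm thick, at x = -16, y = -50 and +50 mm, 66 mm tall above its top, the last 13 mm tapering to a 3 mm tip. Open toggle clamps (to 70 mm above the bench) at its ends, beyond y = -110 and +110 mm. Red stripe along its +x side
- bed (a point): point on the top of the sled's base, 18 mm above the sled's origin; a blank seated on the base has its origin here, with its axes along the sled's; the next blanks 14 mm higher each
- blank1: toy-truck side blank, loose pale wooden board 64 x 170 x 14 mm (x, y, z), about 85 g, with two 12 mm axle holes right through it at x = -16 mm, y = -50 and +50 mm, so nearer one long edge; origin at the centre of its underside, z up. May be absent (None).
- blank2: toy-truck side blank, loose pale wooden board 64 x 170 x 14 mm (x, y, z), about 85 g, with two 12 mm axle holes right through it at x = -16 mm, y = -50 and +50 mm, so nearer one long edge; origin at the centre of its underside, z up. May be absent (None).
- blank3: toy-truck side blank, loose pale wooden board 64 x 170 x 14 mm (x, y, z), about 85 g, with two 12 mm axle holes right through it at x = -16 mm, y = -50 and +50 mm, so nearer one long edge; origin at the centre of its underside, z up. May be absent (None).
- template: marking template, loose yellow plate 64 x 180 x 6 mm (x, y, z), 120 g, origin at the centre of its underside; two 12 mm holes at x = -16, y = -50 and +50 mm; black grip block on top, 20 x 46 mm, 28 mm high, centred at x = -14, y = 0. A 10 mm wide Z-shaped slot goes right through: from x 2, y -70 mm to x 2, y 0, to x 22, y 0, to x 22, y 65 mm
- line0 (a point): on the slot's centre line at the level of the plate's underside, start of the first leg (the end of the leg nearer the pin holes): template x 2, y -64 mm
- line1 (a point): same, middle of the first leg: template x 2, y -32 mm
- line2 (a point): same, first corner: template x 2, y 0 mm
- line3 (a point): same, second corner: template x 22, y 0 mm
- line4 (a point): same, middle of the last leg: template x 22, y 30 mm
- line5 (a point): same, end of the last leg: template x 22, y 59 mm
- bar: hold-down bar, loose, bright aluminium strip 32 x 170 x 10 mm (x, y, z), about 145 g, two 12 mm holes right through it at x = 0, y = -50 and +50 mm; origin at the centre of its underside. On the pins it covers the half of the stack on the pin side and leaves the scribed line free
- bar_seat (a point): point on the top of the sled's base midway between the pins (sled x -16, y 0, z 18 mm); the bar's origin lies above it when the bar is on the pins
- cork: the template's cork mat, fixed to the bench, 120 x 240 x 3 mm (x, y, z), origin at the centre of its underside
- stand_hole (a point): centre of the mouth of the awl stand's hole, in the middle of the top face of a fixed dark wooden block 60 x 60 mm, 70 mm high; the hole is 12 mm wide, 66 mm deep, upright, rim chamfered 3 mm
- awl: marking awl, loose, 60 g: steel blade 60 mm long and 5 mm thick (tapering over the last 10 mm to a 2 mm point), then a red square handle 20 x 20 x 65 mm (flats along its x and y). Origin at the point, z along the blade to the handle. It stands point down in the stand, the handle's underside (60 mm from the point) resting on the stand's top
- toy_truck: bystander: finished wooden toy truck, 230 x 92 x 89 mm, origin under its centre
- glue: bystander: white glue bottle 60 mm across, 160 mm tall, origin under its centre
- paint_jar: bystander: jar 64 mm across, 70 mm tall, origin under its centre
- sand_block: bystander: cork sanding block 70 x 110 x 32 mm, origin under its centre
- wheel1: bystander: loose wooden wheel lying flat, 54 mm across, 16 mm thick
- wheel2: bystander: another such wheel
- mallet: bystander: hammer lying on the bench, 260 mm long
Not all that is in view belongs to the job. Leave any green or orange look-alike of the blank3 alone. Several things have the shape of the bar; the one meant has the colours described above.

How it is judged (in metres and radians):
On the way, in this order (a step that is already met when the one before it is completed fails the run):
1. every blank lies flush over both pins in one square stack on the sled, let go (horizontal distance between each of blank1, blank2, blank3 and bed below 0.004 m and angle between the y axis of each of blank1, blank2, blank3 and the y axis of sled, either way round below 0.04 rad and angle between each of blank1, blank2, blank3's own z axis and vertical below 0.03 rad and (z of blank1 in the frame of bed between -0.0025 and 0.0025 m or z of blank1 in the frame of bed between 0.0115 and 0.0165 m or z of blank1 in the frame of bed between 0.0255 and 0.0305 m) and linear speed of each of blank1, blank2, blank3 below 0.02 m/s and (z of blank2 in the frame of bed between -0.0025 and 0.0025 m or z of blank2 in the frame of bed between 0.0115 and 0.0165 m or z of blank2 in the frame of bed between 0.0255 and 0.0305 m) and (z of blank3 in the frame of bed between -0.0025 and 0.0025 m or z of blank3 in the frame of bed between 0.0115 and 0.0165 m or z of blank3 in the frame of bed between 0.0255 and 0.0305 m) and contact force between the fingers and anything else below 0.5 N), for 0.3 s.
2. the template lies flush over both pins on top of the stack (horizontal distance between each of blank1, blank2, blank3, template and bed below 0.004 m and angle between the y axis of each of blank1, blank2, blank3, template and the y axis of sled, either way round below 0.04 rad and angle between each of blank1, blank2, blank3, template's own z axis and vertical below 0.03 rad and (z of blank1 in the frame of bed between -0.0025 and 0.0025 m or z of blank1 in the frame of bed between 0.0115 and 0.0165 m or z of blank1 in the frame of bed between 0.0255 and 0.0305 m) and linear speed of each of blank1, blank2, blank3, template below 0.02 m/s and (z of blank2 in the frame of bed between -0.0025 and 0.0025 m or z of blank2 in the frame of bed between 0.0115 and 0.0165 m or z of blank2 in the frame of bed between 0.0255 and 0.0305 m) and (z of blank3 in the frame of bed between -0.0025 and 0.0025 m or z of blank3 in the frame of bed between 0.0115 and 0.0165 m or z of blank3 in the frame of bed between 0.0255 and 0.0305 m) and (z of template in the frame of bed between 0.0255 and 0.0305 m or z of template in the frame of bed between 0.0395 and 0.0445 m) and z of template in the frame of blank1 above 0.01 m and z of template in the frame of blank2 above 0.01 m and z of template in the frame of blank3 above 0.01 m and contact force between the fingers and template below 0.5 N), for 0.3 s.
3. the awl's tip, on the wood inside the slot, passes the start of the slot (line0) at under 60 mm/s with the template still seated (horizontal distance between awl and line0 below 0.006 m and z of awl in the frame of line0 between -0.004 and 0.003 m and angle between awl's own z axis and vertical below 0.8 rad and linear speed of awl below 0.06 m/s and horizontal distance between template and bed below 0.004 m and angle between the y axis of template and the y axis of sled, either way round below 0.04 rad and angle between template's own z axis and vertical below 0.03 rad and (z of template in the frame of bed between 0.0255 and 0.0305 m or z of template in the frame of bed between 0.0395 and 0.0445 m)), for 0.05 s.
4. the awl's tip, on the wood inside the slot, passes the middle of the first leg (line1) at under 60 mm/s with the template still seated (horizontal distance between awl and line1 below 0.006 m and z of awl in the frame of line1 between -0.004 and 0.003 m and angle between awl's own z axis and vertical below 0.8 rad and linear speed of awl below 0.06 m/s and horizontal distance between template and bed below 0.004 m and angle between the y axis of template and the y axis of sled, either way round below 0.04 rad and angle between template's own z axis and vertical below 0.03 rad and (z of template in the frame of bed between 0.0255 and 0.0305 m or z of template in the frame of bed between 0.0395 and 0.0445 m)), for 0.05 s.
5. the awl's tip, on the wood inside the slot, passes the first corner (line2) at under 60 mm/s with the template still seated (horizontal distance between awl and line2 below 0.006 m and z of awl in the frame of line2 between -0.004 and 0.003 m and angle between awl's own z axis and vertical below 0.8 rad and linear speed of awl below 0.06 m/s and horizontal distance between template and bed below 0.004 m and angle between the y axis of template and the y axis of sled, either way round below 0.04 rad and angle between template's own z axis and vertical below 0.03 rad and (z of template in the frame of bed between 0.0255 and 0.0305 m or z of template in the frame of bed between 0.0395 and 0.0445 m)), for 0.05 s.
6. the awl's tip, on the wood inside the slot, passes the second corner (line3) at under 60 mm/s with the template still seated (horizontal distance between awl and line3 below 0.006 m and z of awl in the frame of line3 between -0.004 and 0.003 m and angle between awl's own z axis and vertical below 0.8 rad and linear speed of awl below 0.06 m/s and horizontal distance between template and bed below 0.004 m and angle between the y axis of template and the y axis of sled, either way round below 0.04 rad and angle between template's own z axis and vertical below 0.03 rad and (z of template in the frame of bed between 0.0255 and 0.0305 m or z of template in the frame of bed between 0.0395 and 0.0445 m)), for 0.05 s.
7. the awl's tip, on the wood inside the slot, passes the middle of the last leg (line4) at under 60 mm/s with the template still seated (horizontal distance between awl and line4 below 0.006 m and z of awl in the frame of line4 between -0.004 and 0.003 m and angle between awl's own z axis and vertical below 0.8 rad and linear speed of awl below 0.06 m/s and horizontal distance between template and bed below 0.004 m and angle between the y axis of template and the y axis of sled, either way round below 0.04 rad and angle between template's own z axis and vertical below 0.03 rad and (z of template in the frame of bed between 0.0255 and 0.0305 m or z of template in the frame of bed between 0.0395 and 0.0445 m)), for 0.05 s.
8. the awl's tip, on the wood inside the slot, passes the end of the slot (line5) at under 60 mm/s with the template still seated (horizontal distance between awl and line5 below 0.006 m and z of awl in the frame of line5 between -0.004 and 0.003 m and angle between awl's own z axis and vertical below 0.8 rad and linear speed of awl below 0.06 m/s and horizontal distance between template and bed below 0.004 m and angle between the y axis of template and the y axis of sled, either way round below 0.04 rad and angle between template's own z axis and vertical below 0.03 rad and (z of template in the frame of bed between 0.0255 and 0.0305 m or z of template in the frame of bed between 0.0395 and 0.0445 m)), for 0.05 s.
At the end, for the whole second after the job is handed in: Blanks on the pins, within 4 mm and 0.04 rad of the bed point, level, flush (2.5 mm); bar likewise on top over its seat; template flat on the cork, centre within 45 mm of the mat centre, 0.35 rad; awl point within 10 mm of the hole axis, 50 mm down, upright (0.2 rad); all at rest (horizontal distance between each of blank1, blank2, blank3 and bed below 0.004 m and angle between the y axis of each of blank1, blank2, blank3, bar and the y axis of sled, either way round below 0.04 rad and angle between each of blank1, blank2, blank3, bar's own z axis and vertical below 0.03 rad and (z of blank1 in the frame of bed between -0.0025 and 0.0025 m or z of blank1 in the frame of bed between 0.0115 and 0.0165 m or z of blank1 in the frame of bed between 0.0255 and 0.0305 m) and linear speed of each of blank1, blank2, blank3, bar, template, awl below 0.02 m/s and (z of blank2 in the frame of bed between -0.0025 and 0.0025 m or z of blank2 in the frame of bed between 0.0115 and 0.0165 m or z of blank2 in the frame of bed between 0.0255 and 0.0305 m) and (z of blank3 in the frame of bed between -0.0025 and 0.0025 m or z of blank3 in the frame of bed between 0.0115 and 0.0165 m or z of blank3 in the frame of bed between 0.0255 and 0.0305 m) and horizontal distance between bar and bar_seat below 0.004 m and (z of bar in the frame of bar_seat between 0.0255 and 0.0305 m or z of bar in the frame of bar_seat between 0.0395 and 0.0445 m) and z of bar in the frame of blank1 above 0.01 m and z of bar in the frame of blank2 above 0.01 m and z of bar in the frame of blank3 above 0.01 m and horizontal distance between template and cork below 0.045 m and z of template in the frame of cork between 0.001 and 0.006 m and angle between template's own z axis and vertical below 0.04 rad and angle between the y axis of template and the y axis of cork, either way round below 0.35 rad and horizontal distance between awl and stand_hole below 0.01 m and z of awl in the frame of stand_hole below -0.05 m and angle between awl's own z axis and vertical below 0.2 rad); the robot touches nothing.
It fails at once if a bystander (toy truck, glue bottle, paint jar, sanding block, loose wheels, mallet) is shoved more than 50 mm (distance of any of toy_truck, glue, paint_jar, sand_block, wheel1, wheel2, mallet from where it was at the start of the episode above 0.05 m).
It fails at once if the glue bottle or paint jar is knocked over (angle between any of glue, paint_jar's own z axis and vertical above 0.6 rad).
Of blank1, blank2, blank3 only 2 to 3 are there at a start; the rules pass over those that are not, and their reading is None.
At some moment in a run one of blank1, blank2, blank3, template, bar may be knocked a few centimetres aside while the robot is not near it.
Once in a run the grip may slacken for a moment while it holds something.
It also fails if it takes over 192 s, if anything falls off the work surface, if the arm or the gripper's body presses on something with over 40 N, if the wrist force passes 120 N, or if a joint passes its speed limit or range.

## Robot

A 6-joint arm with a two-finger parallel gripper is mounted at the origin on the work surface. World frame = base frame: x ahead of the robot, y to its left, z up, the work surface at z = 0. Lengths are in mm, angles in rad, forces in N, time in s.
With the tool pointing down it reaches from about 350 to 775 mm from the base axis. Payload 7.3 kg.
Tool frame: the origin (TCP) lies at the very end of the fingers, on their centre line; the grasp point (between the pads) lies 19 mm behind it; z points along the fingers, y is the line along which they close (so a half turn about z gives the same grasp; the last joint's range is limited). The gripper opens to 92 mm and grips with 3 to 60 N. Pads are 19 mm wide; open, the fingers measure 130 mm over their backs; the gripper's body (75 mm by 190 mm) begins 47 mm behind the grasp point.
Start: joints at [1.172, 0.342, 1.524, -0, 1.275, -0.146], TCP at [131.295, 508.337, 226.741] pointing down, gripper open.
Joint ranges: [-2.53, 2.53], [-0.77, 2.02], [0.04, 2.7], [-1, 4.14], [0.28, 2.66], [-3.11, 3.11]. Speed limits (rad/s): [2.57, 2.57, 3.14, 3.14, 3.14, 3.14].

## Interface

Orientations are given as [roll, pitch, yaw] about the fixed x, y, z axes, in that order (R = Rz(yaw) Ry(pitch) Rx(roll)).
In Python, from plant import get_obs, optics, ticket, finder gives the robot as it stands.
- The arm moves only by the tool send_rows, never from a script. Its arguments are lists of equal length, an entry for each row: "offset": the shift along the tool's x, y, z scaled (see below), a list of three; "delta_rot": the turn, a rotation vector about the tool's x, y, z scaled (see below), a list of three. In form: {"offset": [[dx, dy, dz], ...], "delta_rot": [[rx, ry, rz], ...]}. A call has 1 to 8 rows; each row is the pose to reach, as a shift and turn from the pose commanded when the call began, along the tool's axes at that moment, turning the shorter way round; what a row does not reach only later rows make up. The controller multiplies each number of a shift by 120 mm and each number of a turn by 360 degrees. A row lasts 1/8 s, in which the tool goes at most 62.5 mm and 10.7 degrees, less where a joint would pass 70% of its speed; a pose out of reach is approached as far as the arm can. A call with a number of a shift or a turn outside -1 to 1 is refused whole. A call with a gripper value outside its range is refused whole. "grip" is the opening, from 0 (shut) to 1 (fully open), set as the call begins (left out, the last holds). The fingers move at their own pace and stop on an object; the grip force is fixed at half the most. Time passes only in rows, so rows that repeat a pose let the fingers close. It gives the time, the measured TCP pose, the force, the opening and the grip force at its end, in the units of the state.
- get_obs(): the state, without advancing time (a new reading comes with each control period).
- optics.capture(name): name is "scene" or "side" or "wrist"; returns the picture (384x512x3 uint8, red, green, blue); there is no depth.
- optics.get_calibration(name): a dict with "fx", "fy", "cx", "cy" (pixels), "world_from_camera" (4x4, takes a point from camera to world coordinates). Camera axes: x right, y down, z forward; pixel columns grow to the right and rows downward; lengths in mm; the calibration is good to about 2 mm. The wrist camera is an equidistant fisheye: a pixel r from the principal point sees the ray r / f radians off the axis. A picture is of the moment at which its call begins: read the wrist's pose just before it. get_calibration takes no time and is no camera call; for the wrist camera it gives the pose at the moment of the call.
- ticket.close_job(): hands the job in; it is judged then, once.
Trained networks look in the newest picture that a camera, given by its name, has taken for a name from the list of things; names that differ only in an ending like _2 or _b are one class to them, and where a whole thing is asked for, a point or a joint stands for the part that bears it (a point fixed in the world has none). Each returns a list of dicts, best first, with "confidence" (0 to 1); they miss things now and then, are a little off and sometimes report something else, mostly with a low value. They report only what shows in the picture. A call takes as long as a camera call. They do not tell look-alikes from the thing itself.
- finder.boxes_of(target, camera): "box" ([left, top, right, bottom] in pixels, round what is visible of it).
- finder.silhouettes(target, camera): "region" (384x512 bool, what is visible of it) and "box" ([left, top, right, bottom] in pixels, round what is visible of it).
- finder.pinpoint(target, camera): "uv" ([column, row] in pixels: a listed point, or the origin of a listed thing).
The state is a dict: "time": time; "joint_positions": joint angles; "dq": joint speeds; "tau": joint torques, N m; "tool_pos": TCP position; "tcp_rot": TCP orientation; "contact_force": force on the tool from outside, world axes, zero at the start; "moment": the same for the moment, N m; "grip_width": finger opening in mm; "finger_force": force on a finger pad.
Only numpy, scipy, OpenCV 4.12 (cv2) and the standard library are available. Lean on these libraries where they do the work, as an engineer would, in place of code of your own. Each camera call takes 0.05 s, during which the arm holds its last target. There are 200 camera calls.

## Working session

There is one attempt and no reset: what is moved stays moved. The work goes in short steps, Python scripts to look and compute and a tool call to move; the robot and the scene stay as the last step left them, time stands still between calls to the robot, and variables do not carry over. Pictures are saved under pics/ and viewed, at most 14 in all, crops included, and the job is handed in when it is done.

Besides the shell and the picture viewer there is one more tool, called after "Request:" as name(argument=value, ...) on one line, values as JSON. send_rows: Moves the arm, as the interface text tells. Its arguments: {"type":"object","properties":{"offset":{"type":"array"},"delta_rot":{"type":"array"},"grip":{"type":"number"}},"required":["offset","delta_rot"]}

```bash
mkdir -p pics; ls; python3 - <<'E'
from plant import get_obs, optics
import cv2,numpy as np
o=get_obs(); print(o)
for n in ("scene","side","wrist"):
    c=optics.get_calibration(n); print(n,{k:(np.round(v,3).tolist()) for k,v in c.items()})
    cv2.imwrite(f"pics/{n}0.png",cv2.resize(optics.capture(n),None,fx=1.5,fy=1.5,interpolation=cv2.INTER_CUBIC)[:,:,::-1])
E
```

```text
pics
{'time': 0.0, 'joint_positions': array([ 1.17199259e+00,  3.42736733e-01,  1.52502980e+00, -3.38831019e-05,
        1.27540240e+00, -1.46005066e-01]), 'dq': array([-1.17436551e-03, -6.22309238e-05, -1.16977302e-04, -4.36179215e-04,
        2.01472252e-03, -9.67597382e-04]), 'tau': array([ 1.33465786e-03, -4.31230474e+01, -2.44220960e+01,  7.18296412e-02,
        5.59654017e-02, -1.43762286e-04]), 'tool_pos': array([131.13795725, 507.92815815, 226.03323723]), 'tcp_rot': array([-3.14002844e+00, -1.97271835e-04,  2.88880372e+00]), 'contact_force': array([ 0.93348227, -0.36821121, -0.41237126]), 'moment': array([-0.05906206,  0.00941497,  0.04246917]), 'finger_force': 0.0, 'grip_width': 91.62005682223112}
scene {'fx': 385.661, 'fy': 385.661, 'cx': 254.213, 'cy': 188.688, 'world_from_camera': [[-0.858, 0.29, -0.423, 1118.242], [0.513, 0.448, -0.732, 1134.487], [-0.023, -0.845, -0.534, 861.675], [0.0, 0.0, 0.0, 1.0]]}
side {'fx': 355.936, 'fy': 355.936, 'cx': 259.476, 'cy': 196.589, 'world_from_camera': [[0.853, -0.421, 0.31, 119.489], [-0.522, -0.666, 0.533, -602.39], [-0.018, -0.616, -0.787, 1015.531], [0.0, 0.0, 0.0, 1.0]]}
wrist {'fx': 297.319, 'fy': 297.319, 'cx': 248.642, 'cy': 193.359, 'world_from_camera': [[0.25, 0.925, 0.287, 53.891], [0.968, -0.238, -0.075, 529.374], [-0.001, 0.297, -0.955, 384.339], [0.0, 0.0, 0.0, 1.0]]}
```

View pics/scene0.png

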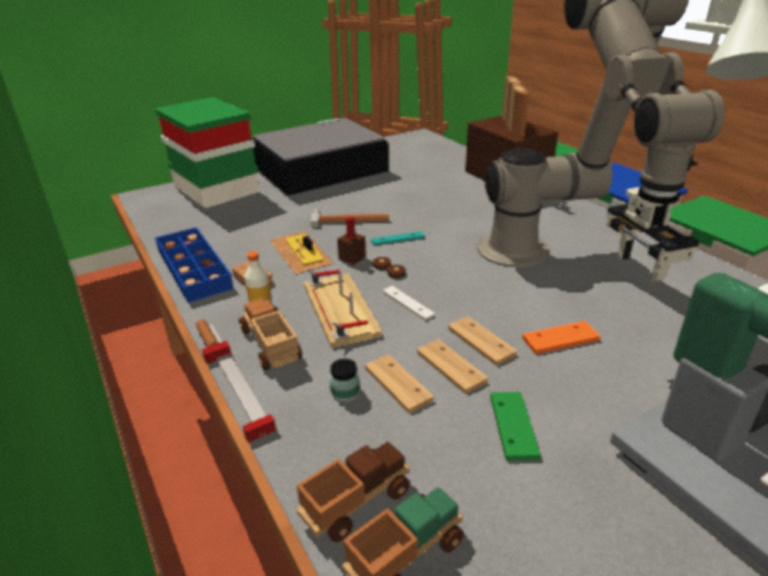

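View pics/side0.png

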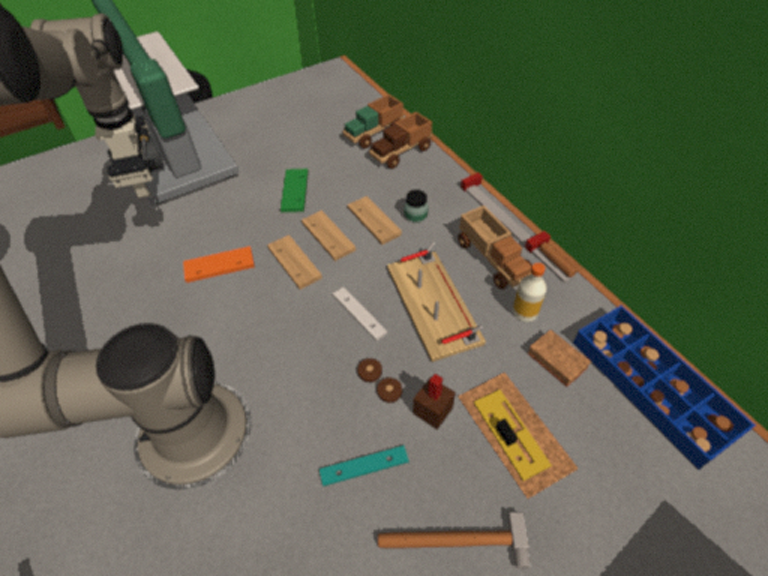

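View pics/wrist0.png

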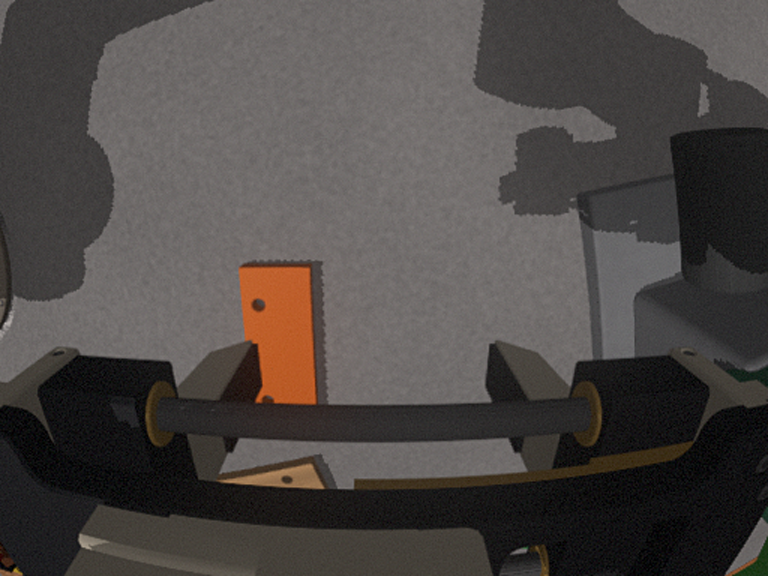

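Three pale blanks are visible: side-view pixels (enlarged) about (294,261), (328,234) and (374,220). The orange (219,264) and green (294,190) boards are look-alikes. The bright bar is at (360,313), and the teal one at (364,465) isn't the one meant. The sled is at (435,303), template on cork at (515,435), and the awl in its stand at (434,398). Next I'll measure them.

```bash
cat > h.py <<'E'
import numpy as np, cv2
from scipy.optimize import minimize
from plant import get_obs, optics, finder
def proj(c,P):
    T=np.linalg.inv(np.array(c["world_from_camera"])); p=np.atleast_2d(P)@T[:3,:3].T+T[:3,3]
    if c.get("fish"):
        r=np.linalg.norm(p[:,:2],axis=1); th=np.arctan2(r,p[:,2]); s=(th/np.maximum(r,1e-9))[:,None]; q=p[:,:2]*s
    else: q=p[:,:2]/p[:,2:]
    return q*[c["fx"],c["fy"]]+[c["cx"],c["cy"]]
def back(c,uv,z):
    q=(np.atleast_2d(uv).astype(float)-[c["cx"],c["cy"]])/[c["fx"],c["fy"]]
    if c.get("fish"):
        r=np.linalg.norm(q,axis=1); s=np.sin(r)/np.maximum(r,1e-9); d=np.c_[q*s[:,None],np.cos(r)]
    else: d=np.c_[q,np.ones(len(q))]
    T=np.array(c["world_from_camera"]); d=d@T[:3,:3].T; t=(z-T[2,3])/d[:,2:]
    return (T[:3,3]+t*d)[:,:2]
def cal(n):
    c=dict(optics.get_calibration(n)); c["fish"]=n=="wrist"; return c
def rz(a): return np.array([[np.cos(a),-np.sin(a)],[np.sin(a),np.cos(a)]])
def box(p,sx,sy,z0,h):
    q=np.array([[a*sx/2,b*sy/2] for a in(-1,1) for b in(-1,1)])@rz(p[2]).T+p[:2]
    return np.r_[np.c_[q,np.full(4,z0)],np.c_[q,np.full(4,z0+h)]]
def fit(views,sx,sy,z0,h,p0):
    "views: [(cal,mask)]; pose (x,y,yaw) of a box maximising the overlap with the masks"
    def cost(v):
        p=[p0[0]+v[0],p0[1]+v[1],p0[2]+v[2]/50]; t=0
        for c,m in views:
            hull=cv2.convexHull(np.float32(proj(c,box(p,sx,sy,z0,h)))); r=np.zeros(m.shape,np.uint8)
            cv2.fillConvexPoly(r,np.round((hull+.5)*4*16-8).astype(np.int32),1,cv2.LINE_8,4)  # 4x upsampled, 4 frac bits
            t-=(r&m).sum()/max((r|m).sum(),1)
        return t
    o=minimize(cost,[0,0,0],method="Nelder-Mead",options=dict(initial_simplex=[[0,0,0],[12,0,0],[0,12,0],[0,0,12]],xatol=.05,fatol=1e-4))
    return np.array([p0[0]+o.x[0],p0[1]+o.x[1],p0[2]+o.x[2]/50]),-o.fun/len(views)
def up(m): return cv2.resize(m.astype(np.uint8),None,fx=4,fy=4,interpolation=cv2.INTER_NEAREST)
def rect(c,m,z):
    ys,xs=np.nonzero(m); P=back(c,np.c_[xs,ys],z); (cx,cy),(w,h),a=cv2.minAreaRect(P.astype(np.float32))
    a=np.deg2rad(a)-(0 if h>w else np.pi/2); return np.array([cx,cy,a]),(w,h)
E
python3 - <<'E'
from h import *
ims={}
for n in("scene","side"):
    im=optics.capture(n); c=cal(n); ims[n]=im
    for t,z in(("blank1",14),("bar",10),("template",9),("cork",3),("sled",18)):
        for d in finder.silhouettes(t,n):
            m=d["region"]; 
            if m.sum()<30: continue
            p,s=rect(c,m,z); print(n,t,round(d["confidence"],2),np.round(p,2),np.round(s),np.round(im[m].mean(0)),m.sum())
    for t,z in(("bed",18),("bar_seat",18),("stand_hole",70),("awl",10),("line0",9),("line5",9)):
        print(n,t,[(round(d["confidence"],2),np.round(back(c,d["uv"],z)[0])) for d in finder.pinpoint(t,n)])
    np.save(f"pics/{n}.npy",im)
print(get_obs()["time"])
E
```

```text
scene blank1 0.85 [4.8884e+02 3.4698e+02 4.0000e-02] [ 77. 181.] [194. 152. 103.] 777
scene blank1 0.79 [ 4.9091e+02  5.5717e+02 -5.4000e-01] [181.  68.] [ 52. 138.  64.] 1044
scene blank1 0.75 [6.1901e+02 3.3085e+02 5.0000e-02] [ 70. 180.] [199. 155. 105.] 820
scene blank1 0.73 [3.7324e+02 3.1030e+02 5.0000e-02] [ 73. 179.] [196. 152. 102.] 621
scene blank1 0.72 [209.55 404.02   1.33] [ 80. 179.] [216. 110.  49.] 686
scene blank1 0.61 [ 5.4058e+02 -3.2536e+02 -1.4000e-01] [199.  71.] [176. 142.  57.] 300
scene blank1 0.16 [ 322.52 -441.96    0.99] [115. 261.] [136. 100.  75.] 263
scene bar 0.74 [4.3129e+02 7.9530e+01 1.3000e-01] [ 40. 175.] [213. 204. 193.] 236
scene bar 0.69 [ 259.71 -236.72    1.31] [ 46. 162.] [ 52. 140. 128.] 144
scene bar 0.29 [ 348.31 -389.55   -0.49] [154.  25.] [97. 33. 28.] 78
scene template 0.64 [ 5.3974e+02 -3.4161e+02 -1.7000e-01] [191.  71.] [176. 143.  56.] 271
scene cork 0.83 [ 5.4922e+02 -3.3907e+02 -7.0000e-02] [239. 120.] [188. 135.  87.] 323
scene cork 0.53 [ 5.3411e+02 -3.5163e+02 -1.8000e-01] [189.  71.] [176. 144.  56.] 271
scene cork 0.3 [ 7.0
[... 1770 characters left out ...]
([ 543., -339.])), (0.19, array([ 323., -447.]))]
side bar_seat [(0.86, array([577.,  11.])), (0.48, array([ 748., -135.]))]
side stand_hole [(0.87, array([ 435., -219.])), (0.62, array([407.,  25.])), (0.36, array([574., -33.]))]
side awl [(0.63, array([ 434., -216.])), (0.5, array([633., 337.]))]
side line0 [(0.98, array([ 553., -407.])), (0.97, array([ 568., -325.])), (0.83, array([ 569., -352.])), (0.76, array([ 539., -339.])), (0.72, array([ 574., -293.])), (0.66, array([ 536., -371.]))]
side line5 [(0.98, array([ 553., -407.])), (0.97, array([ 568., -325.])), (0.83, array([ 569., -352.])), (0.76, array([ 539., -339.])), (0.72, array([ 574., -293.])), (0.66, array([ 536., -371.]))]
1.35
```

```bash
cat > plan.py <<'E'
"""plan(wps): wps=[(x,y,z,yaw,mm_per_row,settle_rows,grip|None)] -> printed send_rows calls; commanded pose kept in pose.json"""
import json,os,numpy as np
F="pose.json"
def load(): return json.load(open(F)) if os.path.exists(F) else [131.295,508.337,226.741,2.8888]
def plan(wps,show=True):
    cur=np.array(load(),float); cid=0
    for x,y,z,yaw,v,settle,grip in wps:
        tgt=np.array([x,y,z,yaw],float); first=True
        while True:
            D=tgt-cur; D[3]=(D[3]+np.pi)%(2*np.pi)-np.pi
            c,s=np.cos(cur[3]),np.sin(cur[3])
            off=np.array([c*D[0]+s*D[1],s*D[0]-c*D[1],-D[2]])/120; rot=-D[3]/(2*np.pi)
            n=max(1,int(np.ceil(np.linalg.norm(D[:3])/v-.01)),int(np.ceil(abs(np.degrees(D[3]))/10.5-.01)))
            f=min(1,1/max(abs(off).max(),1e-9),8/n); last=f>=1
            k=max(1,int(np.floor(n*f+.001))) if not last else n
            f=1 if last else min(f,k/n)
            rows=[[np.round(off*f*(i+1)/k,3).tolist(),round(rot*f*(i+1)/k,3)] for i in range(k)]
            if last: rows+= [rows[-1]]*min(settle,8-k)
            a=dict(offset=[r[0] for r in rows],delta_rot=[[0,0,r[1]] for r in rows])
            if first and grip is not None: a["grip"]=grip
            if show: print(json.dumps(a).replace(" ",""))
            o=np.array(rows[-1][0])*120; r=rows[-1][1]
            cur=cur+np.array([c*o[0]+s*o[1],s*o[0]-c*o[1],-o[2],-r*2*np.pi]); first=False
            if last: break
    json.dump(cur.tolist(),open(F,"w")); print("end",np.round(cur,2).tolist())
E
python3 - <<'E'
from plan import *
plan([(500,230,230,np.pi/2,60,1,None)])
E
```

```text
{"offset":[[-0.444,-0.185,-0.003],[-0.889,-0.369,-0.007]],"delta_rot":[[0,0,0.026],[0,0,0.052]]}
{"offset":[[-0.48,-0.032,-0.003],[-0.96,-0.065,-0.007]],"delta_rot":[[0,0,0.026],[0,0,0.053]]}
{"offset":[[-0.464,0.126,-0.003],[-0.929,0.253,-0.007]],"delta_rot":[[0,0,0.026],[0,0,0.052]]}
{"offset":[[-0.399,0.269,-0.003],[-0.798,0.537,-0.006],[-0.798,0.537,-0.006]],"delta_rot":[[0,0,0.026],[0,0,0.053],[0,0,0.053]]}
end [499.94, 229.99, 229.98, 1.57]
```

Request:
send_rows(offset=[[-0.444,-0.185,-0.003],[-0.889,-0.369,-0.007]], delta_rot=[[0,0,0.026],[0,0,0.052]])

```text
time: 1.6
tool_pos: [224.1, 438.2, 227.5]
tcp_rot: [3.141, 0.0, 2.559]
contact_force: [0.4, 0.2, 1.3]
grip_width: 91.6
finger_force: 0.0
```

Request:
send_rows(offset=[[-0.48,-0.032,-0.003],[-0.96,-0.065,-0.007]], delta_rot=[[0,0,0.026],[0,0,0.053]])

```text
time: 1.85
tool_pos: [316.9, 368.0, 228.6]
tcp_rot: [3.141, -0.0, 2.224]
contact_force: [-0.2, 0.7, -0.7]
grip_width: 92.0
finger_force: 0.0
```

Request:
send_rows(offset=[[-0.464,0.126,-0.003],[-0.929,0.253,-0.007]], delta_rot=[[0,0,0.026],[0,0,0.052]])

```text
time: 2.1
tool_pos: [409.2, 298.3, 229.5]
tcp_rot: [3.141, -0.0, 1.897]
contact_force: [0.0, 0.9, 0.3]
grip_width: 91.5
finger_force: 0.0
```

Request:
send_rows(offset=[[-0.399,0.269,-0.003],[-0.798,0.537,-0.006],[-0.798,0.537,-0.006]], delta_rot=[[0,0,0.026],[0,0,0.053],[0,0,0.053]])

```text
time: 2.48
tool_pos: [502.6, 227.3, 229.4]
tcp_rot: [3.141, 0.0, 1.563]
contact_force: [-0.5, 0.8, 0.6]
grip_width: 91.6
finger_force: 0.0
```

```bash
cat >> h.py <<'E'
def holes(c,im,region,z,mn=8,pad=3):
    "dark blobs inside a region -> world xy of their centroids at height z"
    m=cv2.morphologyEx(region.astype(np.uint8),cv2.MORPH_CLOSE,np.ones((9,9),np.uint8))
    m=cv2.erode(m,np.ones((pad,pad),np.uint8)); g=cv2.cvtColor(im,cv2.COLOR_RGB2GRAY)
    d=((g<0.72*np.median(g[m>0]))&(m>0)).astype(np.uint8); n,_,st,ce=cv2.connectedComponentsWithStats(d)
    return [(np.round(back(c,ce[i],z)[0],1),int(st[i,4])) for i in range(1,n) if st[i,4]>=mn]
E
python3 - <<'E'
from h import *
o=get_obs(); print(o["tool_pos"],o["tcp_rot"],o["time"])
c=cal("wrist"); im=optics.capture("wrist"); print(np.round(c["world_from_camera"],3).tolist())
cv2.imwrite("pics/w1.png",cv2.resize(im,None,fx=1.5,fy=1.5)[:,:,::-1])
for d in finder.silhouettes("blank1","wrist"):
    m=d["region"]; p,s=rect(c,m,14); f,q=fit([(c,up(m))],64,170,0,14,p)
    print(round(d["confidence"],2),d["box"],np.round(im[m].mean(0)),np.round(p,3),np.round(s),"fit",np.round(f,3),round(q,3),holes(c,im,m,14))
E
```

```text
[502.56889424 227.31410687 229.417134  ] [3.14115995e+00 4.95376455e-04 1.56335132e+00] 2.475
[[1.0, -0.007, -0.002, 503.887], [-0.007, -0.955, -0.297, 309.079], [0.001, 0.297, -0.955, 387.594], [0.0, 0.0, 0.0, 1.0]]
0.94 [306.8, 24.6, 361.7, 164.6] [146. 112.  80.] [6.17030e+02 3.26301e+02 4.90000e-02] [ 69. 173.] fit [6.19813e+02 3.26935e+02 4.50000e-02] 0.953 [(array([581.7, 392.5]), 23), (array([599.7, 375.4]), 58), (array([583.4, 359.2]), 14), (array([584.7, 334.1]), 15), (array([587. , 275.3]), 47), (array([604.1, 275.8]), 63)]
0.81 [120.2, 44.7, 177.3, 176.1] [145. 111.  78.] [3.72602e+02 3.05361e+02 5.90000e-02] [ 69. 171.] fit [3.69507e+02 3.05266e+02 5.30000e-02] 0.964 [(array([403.9, 311.1]), 262), (array([351.5, 354.2]), 57), (array([357.4, 254.4]), 59)]
0.76 [202.5, 14.2, 266.8, 149.9] [147. 113.  81.] [4.87291e+02 3.42579e+02 6.60000e-02] [ 66. 172.] fit [4.86982e+02 3.42772e+02 6.80000e-02] 0.962 [(array([483.9, 423.4]), 212), (array([467. , 390.6]), 59), (array([473.2, 291. ]), 65)]
0.6 [4.6, 41.9, 96.9, 86.8] [166.  78.  29.] [208.85  398.279   1.316] [ 64. 179.] fit [204.422 400.564   1.314] 0.975 [(array([289.8, 376.5]), 162), (array([152.4, 395.8]), 30), (array([248.9, 370.5]), 43)]
```

View pics/w1.png

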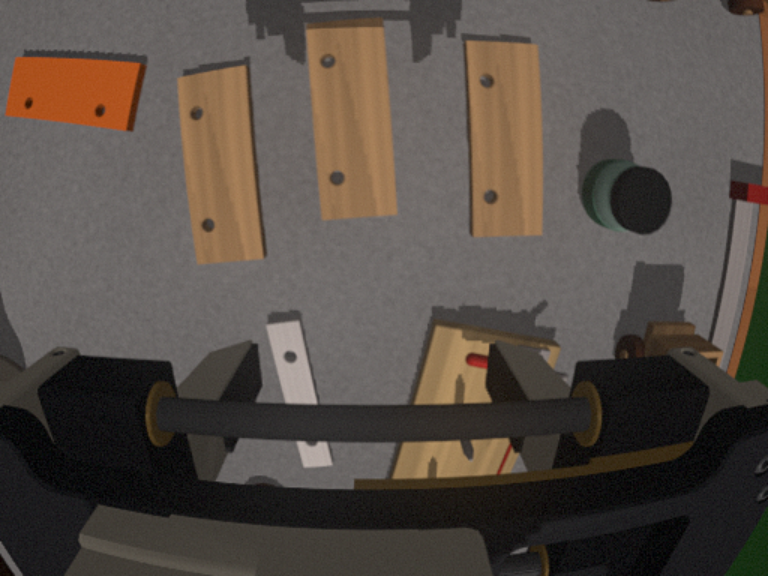

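```bash
cat >> plan.py <<'E'
def sync():
    from plant import get_obs
    o=get_obs(); json.dump([*map(float,o["tool_pos"]),float(o["tcp_rot"][2])],open(F,"w")); print("t",round(o["time"],2),"pose",np.round(load(),3).tolist(),"w",round(o["grip_width"],1))
E
python3 - <<'E'
from plan import *
sync(); plan([(560,-130,230,1.5708,60,3,None)])
E
```

```text
t 2.58 pose [499.756, 229.753, 229.631, 1.569] w 91.4
{"offset":[[-0.428,0.072,-0.0],[-0.856,0.145,-0.001]],"delta_rot":[[0,0,-0.0],[0,0,-0.0]]}
{"offset":[[-0.428,0.072,-0.0],[-0.856,0.145,-0.001]],"delta_rot":[[0,0,-0.0],[0,0,-0.0]]}
{"offset":[[-0.428,0.072,-0.0],[-0.857,0.144,-0.001]],"delta_rot":[[0,0,-0.0],[0,0,-0.0]]}
{"offset":[[-0.428,0.073,-0.0],[-0.428,0.073,-0.0],[-0.428,0.073,-0.0],[-0.428,0.073,-0.0]],"delta_rot":[[0,0,-0.0],[0,0,-0.0],[0,0,-0.0],[0,0,-0.0]]}
end [560.04, -129.98, 229.99, 1.57]
```

Request:
send_rows(offset=[[-0.428,0.072,0],[-0.856,0.145,-0.001]], delta_rot=[[0,0,0],[0,0,0]])

```text
time: 2.82
tool_pos: [516.2, 128.0, 230.2]
tcp_rot: [-3.142, -0.0, 1.575]
contact_force: [1.0, -0.1, -0.5]
grip_width: 92.0
finger_force: 0.0
```

Request:
send_rows(offset=[[-0.428,0.072,0],[-0.856,0.145,-0.001]], delta_rot=[[0,0,0],[0,0,0]])

```text
time: 3.08
tool_pos: [533.8, 24.8, 230.6]
tcp_rot: [3.141, -0.0, 1.573]
contact_force: [0.8, 0.4, -0.6]
grip_width: 92.0
finger_force: 0.0
```

Request:
send_rows(offset=[[-0.428,0.072,0],[-0.857,0.144,-0.001]], delta_rot=[[0,0,0],[0,0,0]])

```text
time: 3.32
tool_pos: [551.3, -78.0, 230.7]
tcp_rot: [3.141, -0.0, 1.573]
contact_force: [0.7, 0.4, 0.7]
grip_width: 91.7
finger_force: 0.0
```

Request:
send_rows(offset=[[-0.428,0.073,0],[-0.428,0.073,0],[-0.428,0.073,0],[-0.428,0.073,0]], delta_rot=[[0,0,0],[0,0,0],[0,0,0],[0,0,0]])

```text
time: 3.82
tool_pos: [560.1, -127.7, 230.5]
tcp_rot: [3.142, -0.0, 1.572]
contact_force: [0.0, -0.8, -0.7]
grip_width: 91.7
finger_force: 0.0
```

```bash
python3 - <<'E'
from h import *
o=get_obs(); print(o["tool_pos"],o["tcp_rot"],o["time"])
c=cal("wrist"); im=optics.capture("wrist"); np.savez("pics/w2.npz",im=im,**{k:v for k,v in c.items()})
cv2.imwrite("pics/w2.png",cv2.resize(im,None,fx=1.5,fy=1.5)[:,:,::-1])
for t,z in(("bed",18),("bar_seat",18)): print(t,[(round(d["confidence"],2),np.round(back(c,d["uv"],z)[0],1)) for d in finder.pinpoint(t,"wrist")])
for t,(a,b,h) in dict(sled=(130,290,18),bar=(32,170,10)).items():
  for d in finder.silhouettes(t,"wrist"):
    m=d["region"]; p,s=rect(c,m,h); f,q=fit([(c,up(m))],a,b,0,h,p)
    print(t,round(d["confidence"],2),d["box"],np.round(im[m].mean(0)),np.round(p,3),np.round(s),"fit",np.round(f,3),round(q,3))
E
```

```text
[ 560.12053659 -127.71836177  230.52948978] [ 3.14157179e+00 -4.66739001e-04  1.57213843e+00] 3.825
bed [(0.61, array([593.4,   7.4])), (0.33, array([ 568.6, -272.1]))]
bar_seat [(0.74, array([581.2,  12.2])), (0.55, array([436.2,  72.7]))]
sled 0.44 [136.2, 0.4, 173.2, 80.0] [173. 162. 157.] [4.38123e+02 4.72020e+01 1.48000e-01] [ 34. 115.] fit [456.643 150.744  -0.467] 0.288
bar 0.72 [25.5, 219.1, 87.8, 240.9] [31. 95. 90.] [ 241.238 -222.46     1.537] [ 33. 131.] fit [ 212.533 -225.433    1.562] 0.391
```

View pics/w2.png

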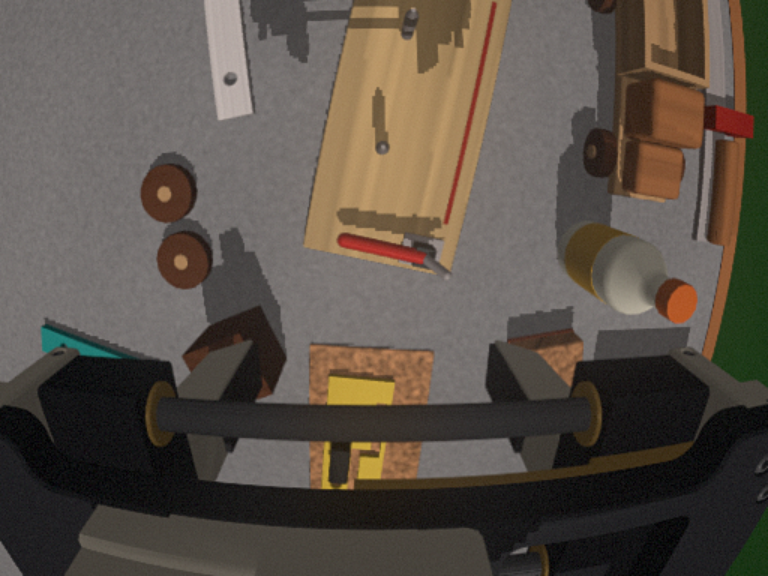

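```bash
python3 - <<'E'
from h import *
z=np.load("pics/w2.npz"); c={k:z[k] for k in z.files if k!="im"}; c["fish"]=True
for k in("fx","fy","cx","cy"): c[k]=float(c[k])
a=back(c,np.array([[382,147]])/1.5-.17,84)[0]; b=back(c,np.array([[411,12]])/1.5-.17,84)[0]; d=b-a
print(a,b,np.linalg.norm(d),np.arctan2(-d[0],d[1]))
y=np.arctan2(-d[0],d[1]); print("bed",(a+b)/2+rz(y)@[16,0])
# sled corners (seen) lower-left, lower-right
for p in((305,243),(448,272),(352,4)): print(back(c,np.array([p])/1.5-.17,18)[0])
im=z["im"]; cv2.imwrite("pics/w2c.png",cv2.resize(im[0:190,190:350],None,fx=3,fy=3,interpolation=cv2.INTER_CUBIC)[:,:,::-1])
E
```

```text
[566.72225883 -39.827821  ] [586.2066619   56.50553111] 98.28406122868863 -0.19956788153393543
bed [592.14689772   5.16692214]
[ 502.83107053 -119.02092604]
[ 625.93644293 -144.38003754]
[543.13105229  85.69410129]
```

View pics/w2c.png

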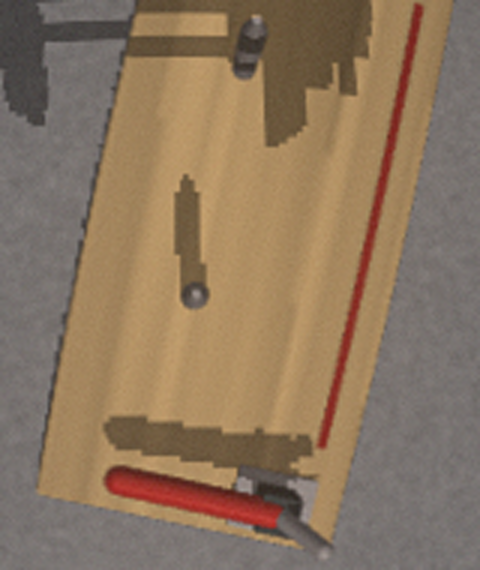

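```bash
python3 - <<'E'
from plan import *
plan([(590,-72,200,1.3708,35,4,None)])
E
```

```text
{"offset":[[0.161,0.083,0.083],[0.322,0.166,0.167],[0.484,0.249,0.25],[0.484,0.249,0.25],[0.484,0.249,0.25],[0.484,0.249,0.25],[0.484,0.249,0.25]],"delta_rot":[[0,0,0.011],[0,0,0.021],[0,0,0.032],[0,0,0.032],[0,0,0.032],[0,0,0.032],[0,0,0.032]]}
end [590.01, -71.95, 199.99, 1.37]
```

Request:
send_rows(offset=[[0.161,0.083,0.083],[0.322,0.166,0.167],[0.484,0.249,0.25],[0.484,0.249,0.25],[0.484,0.249,0.25],[0.484,0.249,0.25],[0.484,0.249,0.25]], delta_rot=[[0,0,0.011],[0,0,0.021],[0,0,0.032],[0,0,0.032],[0,0,0.032],[0,0,0.032],[0,0,0.032]])

```text
time: 4.95
tool_pos: [590.2, -72.3, 200.7]
tcp_rot: [3.141, -0.0, 1.368]
contact_force: [0.3, 0.5, -0.3]
grip_width: 91.7
finger_force: 0.0
```

```bash
python3 - <<'E'
from h import *
o=get_obs(); print(o["tool_pos"],o["tcp_rot"],o["time"])
c=cal("wrist"); im=optics.capture("wrist"); np.savez("pics/w3.npz",im=im,**c)
s=np.array([592.5,5.5]); y=-.2
for sg in(-50,50):
    for z in (84,18): print(sg,z,proj(c,[*(s+rz(y)@[-16,sg]),z]))
cv2.imwrite("pics/w3c.png",cv2.resize(im[0:230,150:350],None,fx=2.6,fy=2.6,interpolation=cv2.INTER_CUBIC)[:,:,::-1])
E
```

```text
[590.17212596 -72.32491475 200.72877184] [ 3.14091513e+00 -1.13756952e-05  1.36770802e+00] 4.95
-50 84 [[216.99322473 162.79964814]]
-50 18 [[222.83968188 151.60497721]]
50 84 [[215.40491351  56.28423612]]
50 18 [[221.77088581  65.25852424]]
```

View pics/w3c.png

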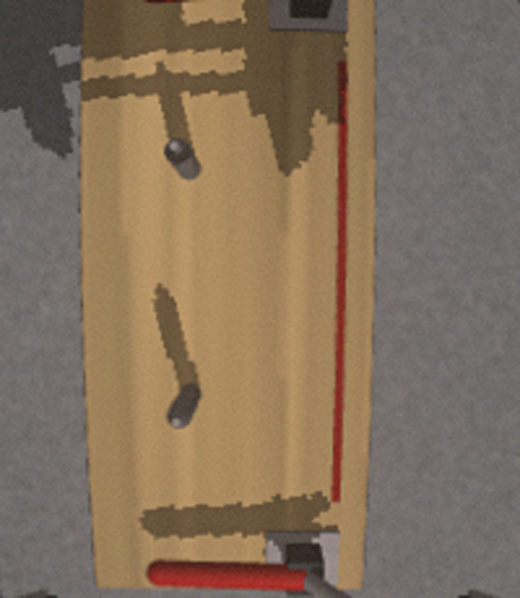

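```bash
python3 - <<'E'
from h import *
z=np.load("pics/w3.npz"); c={k:(z[k] if z[k].ndim else float(z[k])) for k in z.files if k!="im"}; c["fish"]=True
a=back(c,[[217.4,161.6]],84)[0]; b=back(c,[[216.2,55.9]],84)[0]; d=b-a; y=np.arctan2(-d[0],d[1])
print(a,b,np.linalg.norm(d),y,"bed",(a+b)/2+rz(y)@[16,0])
from plan import *
L=[(371,305,.053),(487,342.8,.068),(619.5,327,.045)]
plan([(487,342.8,100,1.5708+.068,60,1,1),(487,342.8,3,1.5708+.068,40,3,None)])
E
```

```text
[567.52422237 -39.27742169] [587.53293443  57.87024313] 99.18678006125926 -0.20312147342621661 bed [593.19964501   6.06876897]
{"offset":[[0.402,-0.192,0.104],[0.803,-0.384,0.208]],"delta_rot":[[0,0,-0.005],[0,0,-0.011]],"grip":1}
{"offset":[[0.414,-0.164,0.104],[0.828,-0.328,0.208]],"delta_rot":[[0,0,-0.005],[0,0,-0.011]]}
{"offset":[[0.424,-0.135,0.104],[0.848,-0.27,0.209]],"delta_rot":[[0,0,-0.005],[0,0,-0.011]]}
{"offset":[[0.433,-0.105,0.104],[0.865,-0.21,0.208],[0.865,-0.21,0.208]],"delta_rot":[[0,0,-0.005],[0,0,-0.01],[0,0,-0.01]]}
{"offset":[[0.0,0.0,0.27],[0.0,0.0,0.539],[0.0,0.0,0.809],[0.0,0.0,0.809],[0.0,0.0,0.809],[0.0,0.0,0.809]],"delta_rot":[[0,0,-0.0],[0,0,-0.0],[0,0,-0.0],[0,0,-0.0],[0,0,-0.0],[0,0,-0.0]]}
end [487.0, 342.74, 2.95, 1.64]
```

Request:
send_rows(offset=[[0.402,-0.192,0.104],[0.803,-0.384,0.208]], delta_rot=[[0,0,-0.005],[0,0,-0.011]], grip=1)

```text
time: 5.25
tool_pos: [564.3, 32.3, 175.2]
tcp_rot: [3.141, -0.0, 1.436]
contact_force: [1.1, -0.3, 0.6]
grip_width: 92.0
finger_force: 0.0
```

Request:
send_rows(offset=[[0.414,-0.164,0.104],[0.828,-0.328,0.208]], delta_rot=[[0,0,-0.005],[0,0,-0.011]])

```text
time: 5.5
tool_pos: [538.3, 136.9, 150.4]
tcp_rot: [3.141, -0.0, 1.507]
contact_force: [0.0, 0.7, 0.3]
grip_width: 91.9
finger_force: 0.0
```

Request:
send_rows(offset=[[0.424,-0.135,0.104],[0.848,-0.27,0.209]], delta_rot=[[0,0,-0.005],[0,0,-0.011]])

```text
time: 5.75
tool_pos: [512.6, 240.7, 125.3]
tcp_rot: [3.141, -0.0, 1.576]
contact_force: [0.5, -0.9, -0.9]
grip_width: 91.8
finger_force: 0.0
```

Request:
send_rows(offset=[[0.433,-0.105,0.104],[0.865,-0.21,0.208],[0.865,-0.21,0.208],[0.865,-0.21,0.208]], delta_rot=[[0,0,-0.005],[0,0,-0.01],[0,0,-0.01],[0,0,-0.01]])

```text
time: 6.25
tool_pos: [487.3, 342.6, 100.5]
tcp_rot: [3.141, 0.0, 1.639]
contact_force: [-0.6, -0.3, -0.4]
grip_width: 91.9
finger_force: 0.0
```

Request:
send_rows(offset=[[0,0,0.27],[0,0,0.539],[0,0,0.809],[0,0,0.809],[0,0,0.809],[0,0,0.809]], delta_rot=[[0,0,0],[0,0,0],[0,0,0],[0,0,0],[0,0,0],[0,0,0]])

```text
time: 7.0
tool_pos: [487.8, 342.6, 4.2]
tcp_rot: [3.14, -0.0, 1.637]
contact_force: [-0.1, -0.4, -0.7]
grip_width: 91.9
finger_force: 0.0
```

```bash
python3 - <<'E'
from h import *
from plan import *
optics.capture("side"); c=cal("side")
for t,z in (("paint_jar",35),("glue",60),("toy_truck",45)):
    d=finder.silhouettes(t,"side")[:1]
    for e in d:
        ys,xs=np.nonzero(e["region"]); P=back(c,np.c_[xs,ys],z); print(t,round(e["confidence"],2),P.min(0).round(),P.max(0).round(),P.mean(0).round())
o=get_obs(); print(o["tool_pos"],o["contact_force"],o["grip_width"])
y=1.5708-.203
plan([(487,342.74,2.95,1.637,40,5,0),(487,342.74,115,1.637,50,1,None),(593.2,6.1,115,y,60,4,None)])
E
```

```text
paint_jar 0.84 [676. 223.] [774. 344.] [723. 283.]
glue 0.98 [ 696. -182.] [852. -55.] [ 766. -123.]
toy_truck 0.95 [725. -74.] [864. 181.] [800.  50.]
[487.34649824 343.02636543   3.74334177] [-0.80556716  0.05012462  0.78885134] 91.57694360481284
{"offset":[[-0.0,0.0,0.0],[-0.0,0.0,0.0],[-0.0,0.0,0.0],[-0.0,0.0,0.0],[-0.0,0.0,0.0],[-0.0,0.0,0.0]],"delta_rot":[[0,0,0.0],[0,0,0.0],[0,0,0.0],[0,0,0.0],[0,0,0.0],[0,0,0.0]],"grip":0}
{"offset":[[-0.0,0.0,-0.311],[-0.0,0.0,-0.622],[-0.0,0.0,-0.934],[-0.0,0.0,-0.934]],"delta_rot":[[0,0,0.0],[0,0,0.0],[0,0,0.0],[0,0,0.0]]}
{"offset":[[-0.476,0.116,0.0],[-0.953,0.231,0.0]],"delta_rot":[[0,0,0.007],[0,0,0.014]]}
{"offset":[[-0.464,0.157,0.0],[-0.929,0.314,0.0]],"delta_rot":[[0,0,0.007],[0,0,0.015]]}
{"offset":[[-0.448,0.2,0.0],[-0.895,0.4,0.0],[-0.895,0.4,0.0],[-0.895,0.4,0.0],[-0.895,0.4,0.0],[-0.895,0.4,0.0]],"delta_rot":[[0,0,0.007],[0,0,0.014],[0,0,0.014],[0,0,0.014],[0,0,0.014],[0,0,0.014]]}
end [593.18, 6.1, 115.03, 1.37]
```

Request:
send_rows(offset=[[0,0,0],[0,0,0],[0,0,0],[0,0,0],[0,0,0],[0,0,0]], delta_rot=[[0,0,0],[0,0,0],[0,0,0],[0,0,0],[0,0,0],[0,0,0]], grip=0)

```text
time: 7.95
tool_pos: [487.1, 343.0, 3.3]
tcp_rot: [-3.141, -0.0, 1.638]
contact_force: [-0.2, 0.1, 0.4]
grip_width: 63.6
finger_force: 30.0
```

Request:
send_rows(offset=[[0,0,-0.311],[0,0,-0.622],[0,0,-0.934],[0,0,-0.934]], delta_rot=[[0,0,0],[0,0,0],[0,0,0],[0,0,0]])

```text
time: 8.45
tool_pos: [488.9, 343.8, 118.5]
tcp_rot: [3.136, -0.003, 1.638]
contact_force: [0.1, -0.2, -0.6]
grip_width: 63.8
finger_force: 30.0
```

Request:
send_rows(offset=[[-0.476,0.116,0],[-0.953,0.231,0]], delta_rot=[[0,0,0.007],[0,0,0.014]])

```text
time: 8.7
tool_pos: [521.9, 229.8, 114.0]
tcp_rot: [-3.14, 0.001, 1.551]
contact_force: [0.9, 0.3, -1.3]
grip_width: 63.7
finger_force: 30.0
```

Request:
send_rows(offset=[[-0.464,0.157,0],[-0.929,0.314,0]], delta_rot=[[0,0,0.007],[0,0,0.015]])

```text
time: 8.95
tool_pos: [557.6, 116.7, 113.9]
tcp_rot: [-3.14, 0.0, 1.455]
contact_force: [1.1, 0.7, -1.5]
grip_width: 63.8
finger_force: 30.0
```

Request:
send_rows(offset=[[-0.448,0.2,0],[-0.895,0.4,0],[-0.895,0.4,0],[-0.895,0.4,0],[-0.895,0.4,0],[-0.895,0.4,0]], delta_rot=[[0,0,0.007],[0,0,0.014],[0,0,0.014],[0,0,0.014],[0,0,0.014],[0,0,0.014]])

```text
time: 9.7
tool_pos: [593.1, 7.7, 115.3]
tcp_rot: [-3.141, -0.0, 1.37]
contact_force: [0.4, -0.8, -1.1]
grip_width: 63.9
finger_force: 30.0
```

```bash
python3 - <<'E'
from h import *
from plan import *
o=get_obs(); print(o["tool_pos"],o["tcp_rot"],o["contact_force"],o["grip_width"],o["finger_force"])
c=cal("wrist"); im=optics.capture("wrist"); np.savez("pics/w4.npz",im=im,**c)
bp=np.array([593.2,6.1]); y=-.203
for sg in(-50,50): print(sg,[proj(c,[*(bp+rz(y)@[-16,sg]),z])[0].round(1) for z in(84,112)])
v=im.copy()
cv2.imwrite("pics/w4c.png",cv2.resize(v[0:260,130:390],None,fx=2.2,fy=2.2,interpolation=cv2.INTER_CUBIC)[:,:,::-1])
E
```

```text
[593.07035407   7.66564874 115.25143922] [-3.14126729e+00 -1.03751339e-04  1.37028237e+00] [ 0.39623184 -0.79569049 -1.13810051] 63.85377820012991 29.998857378959656
-50 [array([227.4, 286. ]), array([224.9, 308.8])]
50 [array([223.9, 155.6]), array([219.8, 164.4])]
```

View pics/w4c.png

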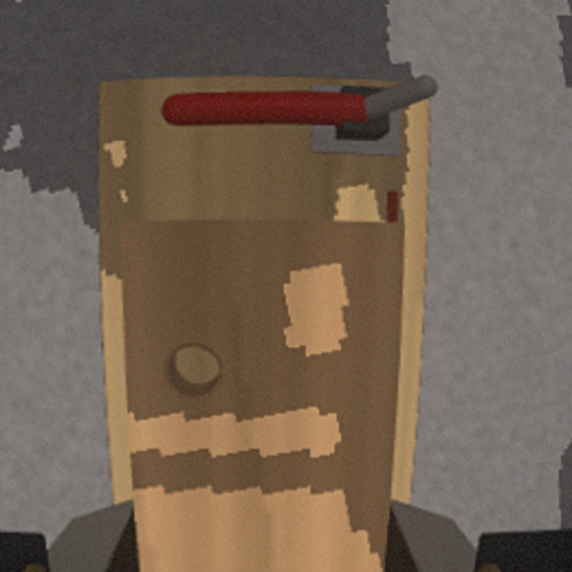

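```bash
python3 - <<'E'
from h import *
from plan import *
z=np.load("pics/w4.npz"); c={k:(z[k] if z[k].ndim else float(z[k])) for k in z.files if k!="im"}; c["fish"]=True
h=back(c,[[217.5,167.5]],126)[0]; t=np.array([593.07,7.67]); print("hole rel tcp in sled frame",rz(-(1.37028-1.5708)).T@(h-t) if 0 else rz(1.37028-1.5708).T@(h-t))
h=back(c,[[217.5,167.5]],126.5)[0];print(rz(1.37028-1.5708).T@(h-t))
sync()
E
```

```text
hole rel tcp in sled frame [-15.27067258  49.79928468]
[-15.21682781  49.9078694 ]
t 9.75 pose [593.168, 7.528, 115.361, 1.37] w 63.7
```

Request:
send_rows(offset=[[0,0,0.1],[0,0,0.2],[0,0,0.2],[0,0,0.2]], delta_rot=[[0,0,0],[0,0,0],[0,0,0],[0,0,0]])

```text
time: 10.25
tool_pos: [593.4, 6.3, 91.2]
tcp_rot: [-3.141, -0.0, 1.368]
contact_force: [-0.1, -0.8, -1.2]
grip_width: 63.6
finger_force: 30.0
```

Request:
send_rows(offset=[[0,0,0.08],[0,0,0.16],[0,0,0.25],[0,0,0.34],[0,0,0.43],[0,0,0.51],[0,0,0.57],[0,0,0.57]], delta_rot=[[0,0,0],[0,0,0],[0,0,0],[0,0,0],[0,0,0],[0,0,0],[0,0,0],[0,0,0]])

```text
time: 11.25
tool_pos: [593.0, 6.4, 22.3]
tcp_rot: [-3.14, 0.0, 1.368]
contact_force: [0.3, 0.8, -1.5]
grip_width: 63.7
finger_force: 30.0
```

Request:
send_rows(offset=[[0,0,0],[0,0,0]], delta_rot=[[0,0,0],[0,0,0]])

```text
time: 11.5
tool_pos: [593.6, 6.4, 23.3]
tcp_rot: [3.141, -0.0, 1.368]
contact_force: [0.3, -0.9, -1.2]
grip_width: 63.7
finger_force: 30.0
```

```bash
python3 - <<'E'
from plan import *
json.dump([593.18,6.1,22.63,1.3675],open(F,"w"))
plan([(593.2,6.1,22.63,1.3675,40,3,1),(593.2,6.1,110,1.3675,50,1,None),(370,305.2,90,1.5708+.056,60,3,None),(370,305.2,3.5,1.5708+.056,40,4,None)])
E
```

```text
{"offset":[[0.0,0.0,-0.0],[0.0,0.0,-0.0],[0.0,0.0,-0.0],[0.0,0.0,-0.0]],"delta_rot":[[0,0,-0.0],[0,0,-0.0],[0,0,-0.0],[0,0,-0.0]],"grip":1}
{"offset":[[0.0,0.0,-0.364],[0.0,0.0,-0.728],[0.0,0.0,-0.728]],"delta_rot":[[0,0,-0.0],[0,0,-0.0],[0,0,-0.0]]}
{"offset":[[0.295,-0.332,0.024],[0.59,-0.664,0.048],[0.885,-0.996,0.071]],"delta_rot":[[0,0,-0.006],[0,0,-0.012],[0,0,-0.018]]}
{"offset":[[0.331,-0.297,0.024],[0.662,-0.594,0.048],[0.992,-0.89,0.072]],"delta_rot":[[0,0,-0.006],[0,0,-0.012],[0,0,-0.017]]}
{"offset":[[0.361,-0.26,0.024],[0.361,-0.26,0.024],[0.361,-0.26,0.024],[0.361,-0.26,0.024]],"delta_rot":[[0,0,-0.006],[0,0,-0.006],[0,0,-0.006],[0,0,-0.006]]}
{"offset":[[-0.0,-0.0,0.24],[-0.0,-0.0,0.48],[-0.0,-0.0,0.72],[-0.0,-0.0,0.72],[-0.0,-0.0,0.72],[-0.0,-0.0,0.72],[-0.0,-0.0,0.72]],"delta_rot":[[0,0,-0.0],[0,0,-0.0],[0,0,-0.0],[0,0,-0.0],[0,0,-0.0],[0,0,-0.0],[0,0,-0.0]]}
end [370.0, 305.22, 3.55, 1.63]
```

Request:
send_rows(offset=[[0,0,0],[0,0,0],[0,0,0]], delta_rot=[[0,0,0],[0,0,0],[0,0,0]], grip=1)

```text
time: 11.88
tool_pos: [593.5, 6.3, 23.2]
tcp_rot: [3.141, -0.0, 1.368]
contact_force: [-1.2, 1.3, -0.1]
grip_width: 88.9
finger_force: 0.0
```

Request:
send_rows(offset=[[0,0,-0.364],[0,0,-0.728],[0,0,-0.728]], delta_rot=[[0,0,0],[0,0,0],[0,0,0]])

```text
time: 12.25
tool_pos: [595.8, 6.1, 114.2]
tcp_rot: [3.134, -0.001, 1.368]
contact_force: [-0.5, 0.4, -0.7]
grip_width: 91.9
finger_force: 0.0
```

```bash
cat >> h.py <<'E'
def scan(t,z,cams=("scene","side"),minc=.3):
    for n in cams:
        im=optics.capture(n); c=cal(n)
        for d in finder.silhouettes(t,n):
            m=d["region"]
            if m.sum()>30 and d["confidence"]>minc: p,s=rect(c,m,z); print(n,t,round(d["confidence"],2),np.round(p,2).tolist(),np.round(s).tolist(),np.round(im[m].mean(0)).tolist())
E
python3 - <<'E'
from h import *
scan("blank1",14,minc=.5)
E
```

```text
scene blank1 0.95 [583.37, -13.98, -0.21] [198.0, 74.0] [202.0, 158.0, 107.0]
scene blank1 0.9 [210.21, 405.71, 1.3] [80.0, 178.0] [217.0, 111.0, 49.0]
scene blank1 0.77 [371.27, 313.51, 0.09] [79.0, 182.0] [188.0, 148.0, 101.0]
scene blank1 0.59 [620.34, 332.74, 0.06] [73.0, 180.0] [163.0, 127.0, 85.0]
scene blank1 0.57 [488.41, 553.52, -0.53] [188.0, 67.0] [54.0, 143.0, 67.0]
side blank1 0.88 [201.52, 392.78, 1.31] [76.0, 170.0] [212.0, 104.0, 43.0]
side blank1 0.87 [486.07, 544.94, -0.56] [185.0, 65.0] [49.0, 126.0, 60.0]
side blank1 0.76 [367.41, 297.55, 0.09] [68.0, 183.0] [179.0, 137.0, 93.0]
side blank1 0.62 [614.76, 320.28, 0.05] [75.0, 182.0] [146.0, 112.0, 77.0]
side blank1 0.59 [598.7, 13.54, -0.22] [183.0, 68.0] [185.0, 141.0, 95.0]
```

Request:
send_rows(offset=[[0.295,-0.332,0.024],[0.59,-0.664,0.048],[0.885,-0.996,0.071]], delta_rot=[[0,0,-0.006],[0,0,-0.012],[0,0,-0.018]])

```text
time: 12.82
tool_pos: [495.8, 135.3, 100.3]
tcp_rot: [-3.139, 0.0, 1.482]
contact_force: [0.4, 1.4, -1.1]
grip_width: 91.4
finger_force: 0.0
```

Request:
send_rows(offset=[[0.331,-0.297,0.024],[0.662,-0.594,0.048],[0.992,-0.89,0.072]], delta_rot=[[0,0,-0.006],[0,0,-0.012],[0,0,-0.017]])

```text
time: 13.2
tool_pos: [400.1, 263.4, 92.0]
tcp_rot: [-3.14, 0.001, 1.589]
contact_force: [0.1, 0.2, -0.8]
grip_width: 91.9
finger_force: 0.0
```

Request:
send_rows(offset=[[0.361,-0.26,0.024],[0.361,-0.26,0.024],[0.361,-0.26,0.024],[0.361,-0.26,0.024]], delta_rot=[[0,0,-0.006],[0,0,-0.006],[0,0,-0.006],[0,0,-0.006]])

```text
time: 13.7
tool_pos: [370.7, 304.3, 90.0]
tcp_rot: [-3.141, 0.0, 1.624]
contact_force: [0.7, 0.1, -0.3]
grip_width: 91.8
finger_force: 0.0
```

Request:
send_rows(offset=[[0,0,0.24],[0,0,0.48],[0,0,0.72],[0,0,0.72],[0,0,0.72],[0,0,0.72],[0,0,0.72]], delta_rot=[[0,0,0],[0,0,0],[0,0,0],[0,0,0],[0,0,0],[0,0,0],[0,0,0]])

```text
time: 14.58
tool_pos: [370.3, 305.5, 4.7]
tcp_rot: [3.14, -0.001, 1.626]
contact_force: [0.1, 1.0, 0.0]
grip_width: 91.9
finger_force: 0.0
```

```bash
python3 - <<'E'
from plan import *
p=load()
plan([(*p[:3],p[3],40,5,0),(p[0],p[1],115,p[3],50,1,None),(593.2,6.1,115,1.3678,60,5,None)])
E
```

```text
{"offset":[[0.0,0.0,-0.0],[0.0,0.0,-0.0],[0.0,0.0,-0.0],[0.0,0.0,-0.0],[0.0,0.0,-0.0],[0.0,0.0,-0.0]],"delta_rot":[[0,0,-0.0],[0,0,-0.0],[0,0,-0.0],[0,0,-0.0],[0,0,-0.0],[0,0,-0.0]],"grip":0}
{"offset":[[0.0,0.0,-0.31],[0.0,0.0,-0.619],[0.0,0.0,-0.929],[0.0,0.0,-0.929]],"delta_rot":[[0,0,-0.0],[0,0,-0.0],[0,0,-0.0],[0,0,-0.0]]}
{"offset":[[-0.37,0.246,0.0],[-0.74,0.492,0.0]],"delta_rot":[[0,0,0.006],[0,0,0.012]]}
{"offset":[[-0.35,0.273,0.0],[-0.701,0.546,0.0]],"delta_rot":[[0,0,0.006],[0,0,0.012]]}
{"offset":[[-0.329,0.299,0.0],[-0.658,0.598,0.0],[-0.986,0.897,0.0],[-0.986,0.897,0.0],[-0.986,0.897,0.0],[-0.986,0.897,0.0],[-0.986,0.897,0.0],[-0.986,0.897,0.0]],"delta_rot":[[0,0,0.006],[0,0,0.011],[0,0,0.017],[0,0,0.017],[0,0,0.017],[0,0,0.017],[0,0,0.017],[0,0,0.017]]}
end [593.25, 6.13, 115.03, 1.37]
```

Request:
send_rows(offset=[[0,0,0],[0,0,0],[0,0,0],[0,0,0],[0,0,0],[0,0,0]], delta_rot=[[0,0,0],[0,0,0],[0,0,0],[0,0,0],[0,0,0],[0,0,0]], grip=0)

```text
time: 15.32
tool_pos: [370.0, 305.3, 3.9]
tcp_rot: [-3.142, -0.0, 1.626]
contact_force: [-0.4, 0.1, 0.7]
grip_width: 63.6
finger_force: 30.0
```

Request:
send_rows(offset=[[0,0,-0.31],[0,0,-0.619],[0,0,-0.929],[0,0,-0.929]], delta_rot=[[0,0,0],[0,0,0],[0,0,0],[0,0,0]])

```text
time: 15.82
tool_pos: [371.4, 306.1, 117.7]
tcp_rot: [3.137, -0.003, 1.626]
contact_force: [0.1, 0.4, -1.5]
grip_width: 63.5
finger_force: 30.0
```

Request:
send_rows(offset=[[-0.37,0.246,0],[-0.74,0.492,0]], delta_rot=[[0,0,0.006],[0,0,0.012]])

```text
time: 16.08
tool_pos: [433.6, 219.1, 114.3]
tcp_rot: [-3.14, 0.0, 1.551]
contact_force: [0.6, -0.6, -1.1]
grip_width: 63.3
finger_force: 30.0
```

Request:
send_rows(offset=[[-0.35,0.273,0],[-0.701,0.546,0]], delta_rot=[[0,0,0.006],[0,0,0.012]])

```text
time: 16.32
tool_pos: [497.7, 132.9, 113.9]
tcp_rot: [-3.139, 0.0, 1.474]
contact_force: [1.3, -0.1, -0.9]
grip_width: 63.7
finger_force: 30.0
```

Request:
send_rows(offset=[[-0.329,0.299,0],[-0.658,0.598,0],[-0.986,0.897,0],[-0.986,0.897,0],[-0.986,0.897,0],[-0.986,0.897,0],[-0.986,0.897,0],[-0.986,0.897,0]], delta_rot=[[0,0,0.006],[0,0,0.011],[0,0,0.017],[0,0,0.017],[0,0,0.017],[0,0,0.017],[0,0,0.017],[0,0,0.017]])

```text
time: 17.32
tool_pos: [593.3, 7.0, 115.5]
tcp_rot: [3.141, -0.0, 1.369]
contact_force: [-0.5, -1.0, -1.0]
grip_width: 63.6
finger_force: 30.0
```

```bash
cat >> h.py <<'E'
def holecheck(ztop,off=(-16,50)):
    "held board: dark/odd blob near the expected far hole -> its place in the tool's (sled-like) frame"
    o=get_obs(); c=cal("wrist"); im=optics.capture("wrist"); t=o["tool_pos"][:2]; y=o["tcp_rot"][2]-np.pi/2
    e=proj(c,[*(t+rz(y)@off),ztop])[0]; u,v=e.round().astype(int); R=22
    g=cv2.GaussianBlur(cv2.cvtColor(im,cv2.COLOR_RGB2GRAY),(0,0),1)[v-R:v+R,u-R:u+R]
    C=cv2.HoughCircles(cv2.resize(g,None,fx=4,fy=4,interpolation=cv2.INTER_CUBIC),cv2.HOUGH_GRADIENT,1.5,60,param1=60,param2=18,minRadius=24,maxRadius=60)
    print("t",o["time"],"tcp",o["tool_pos"].round(1),"w",round(o["grip_width"],1),"exp px",e.round(1))
    for q in ([] if C is None else C[0][:3]):
        p=np.array([u-R,v-R])+(q[:2]+.5)/4-.5; print("circle px",p.round(1),"r",round(q[2]/4,1),"rel",(rz(y).T@(back(c,[p],ztop)[0]-t)).round(1))
    return im
E
python3 - <<'E'
from h import *
im=holecheck(126)
cv2.imwrite("pics/w5c.png",cv2.resize(im[0:260,130:390],None,fx=2.2,fy=2.2,interpolation=cv2.INTER_CUBIC)[:,:,::-1])
E
```

```text
t 17.325 tcp [593.3   7.  115.5] w 63.6 exp px [216.1 167. ]
```

```bash
python3 - <<'E'
from h import *
im=optics.capture("wrist"); ref=np.load("pics/w4.npz")["im"]
# circle template match: dark crescent hole from the earlier picture
E=lambda a: cv2.Canny(cv2.resize(cv2.cvtColor(a,cv2.COLOR_RGB2GRAY),None,fx=4,fy=4,interpolation=cv2.INTER_CUBIC),20,50)
for a,n in((ref,"ref"),(im,"now")):
    g=cv2.resize(cv2.cvtColor(a,cv2.COLOR_RGB2GRAY),None,fx=4,fy=4,interpolation=cv2.INTER_CUBIC)
    if n=="ref": T=g[(167-15)*4:(167+16)*4,(217-15)*4:(217+16)*4]
    r=cv2.matchTemplate(g[120*4:215*4,185*4:260*4],T,cv2.TM_CCOEFF_NORMED); _,s,_,l=cv2.minMaxLoc(r); print(n,s,l[0]/4+185+15.5,l[1]/4+120+15.5)
E
```

```text
ref 1.0 217.5 167.5
now 0.860123872756958 217.0 165.5
```

Request:
send_rows(offset=[[0,0,0.1],[0,0,0.2],[0,0,0.2]], delta_rot=[[0,0,0],[0,0,0],[0,0,0]])

```text
time: 17.8
tool_pos: [592.4, 6.4, 89.6]
tcp_rot: [-3.138, 0.0, 1.368]
contact_force: [0.1, 0.6, -1.3]
grip_width: 63.6
finger_force: 30.0
```

Request:
send_rows(offset=[[0,0,0.08],[0,0,0.16],[0,0,0.25],[0,0,0.34],[0,0,0.42],[0,0,0.45],[0,0,0.45],[0,0,0.45]], delta_rot=[[0,0,0],[0,0,0],[0,0,0],[0,0,0],[0,0,0],[0,0,0],[0,0,0],[0,0,0]])

```text
time: 18.8
tool_pos: [593.3, 6.4, 37.5]
tcp_rot: [-3.141, -0.0, 1.368]
contact_force: [-1.7, 0.0, -1.8]
grip_width: 63.4
finger_force: 30.0
```

```bash
python3 - <<'E'
from plan import *
json.dump([593.25,6.13,37.03,1.3678],open(F,"w")); from plant import get_obs; o=get_obs(); print(o["tool_pos"],o["contact_force"],o["moment"])
yw=1.5708+.045
g=np.array([618.7,326.4])
plan([(593.25,6.13,37.03,1.3678,40,2,1),(593.2,6.1,120,1.3678,50,1,None),(*g,100,yw,60,3,None),(*g,6.5,yw,40,4,None)])
E
```

```text
[593.32563203   6.35687845  37.50471656] [-1.71478999  0.03801873 -1.80999639] [-0.15633741  0.24058015 -0.03672059]
{"offset":[[0.0,0.0,-0.0],[0.0,0.0,-0.0],[0.0,0.0,-0.0]],"delta_rot":[[0,0,-0.0],[0,0,-0.0],[0,0,-0.0]],"grip":1}
{"offset":[[-0.0,-0.0,-0.346],[-0.0,-0.0,-0.691],[-0.0,-0.0,-0.691]],"delta_rot":[[0,0,-0.0],[0,0,-0.0],[0,0,-0.0]]}
{"offset":[[0.443,-0.055,0.028],[0.886,-0.11,0.055]],"delta_rot":[[0,0,-0.007],[0,0,-0.013]]}
{"offset":[[0.446,-0.019,0.028],[0.891,-0.038,0.056]],"delta_rot":[[0,0,-0.007],[0,0,-0.013]]}
{"offset":[[0.446,0.018,0.028],[0.892,0.036,0.055],[0.892,0.036,0.055],[0.892,0.036,0.055],[0.892,0.036,0.055]],"delta_rot":[[0,0,-0.007],[0,0,-0.013],[0,0,-0.013],[0,0,-0.013],[0,0,-0.013]]}
{"offset":[[0.0,-0.0,0.26],[0.0,-0.0,0.52],[0.0,-0.0,0.779],[0.0,-0.0,0.779],[0.0,-0.0,0.779],[0.0,-0.0,0.779],[0.0,-0.0,0.779]],"delta_rot":[[0,0,-0.0],[0,0,-0.0],[0,0,-0.0],[0,0,-0.0],[0,0,-0.0],[0,0,-0.0],[0,0,-0.0]]}
end [618.73, 326.4, 6.55, 1.61]
```

```bash
python3 - <<'E'
from plan import *
json.dump([593.25,6.13,37.03,1.3678],open(F,"w"))
yw=1.5708+.045
g=np.array([617.7,348.4])
plan([(593.25,6.13,37.03,1.3678,40,2,1),(593.2,6.1,120,1.3678,50,1,None),(*g,100,yw,60,3,None),(*g,6.5,yw,40,4,None)])
E
```

```text
{"offset":[[0.0,0.0,-0.0],[0.0,0.0,-0.0],[0.0,0.0,-0.0]],"delta_rot":[[0,0,-0.0],[0,0,-0.0],[0,0,-0.0]],"grip":1}
{"offset":[[-0.0,-0.0,-0.346],[-0.0,-0.0,-0.691],[-0.0,-0.0,-0.691]],"delta_rot":[[0,0,-0.0],[0,0,-0.0],[0,0,-0.0]]}
{"offset":[[0.472,-0.063,0.028],[0.945,-0.125,0.055]],"delta_rot":[[0,0,-0.007],[0,0,-0.013]]}
{"offset":[[0.476,-0.024,0.028],[0.952,-0.048,0.056]],"delta_rot":[[0,0,-0.007],[0,0,-0.013]]}
{"offset":[[0.476,0.015,0.028],[0.953,0.03,0.055],[0.953,0.03,0.055],[0.953,0.03,0.055],[0.953,0.03,0.055]],"delta_rot":[[0,0,-0.007],[0,0,-0.013],[0,0,-0.013],[0,0,-0.013],[0,0,-0.013]]}
{"offset":[[-0.0,0.0,0.26],[-0.0,0.0,0.52],[-0.0,0.0,0.779],[-0.0,0.0,0.779],[-0.0,0.0,0.779],[-0.0,0.0,0.779],[-0.0,0.0,0.779]],"delta_rot":[[0,0,-0.0],[0,0,-0.0],[0,0,-0.0],[0,0,-0.0],[0,0,-0.0],[0,0,-0.0],[0,0,-0.0]]}
end [617.66, 348.45, 6.55, 1.61]
```

Request:
send_rows(offset=[[0,0,0],[0,0,0],[0,0,0]], delta_rot=[[0,0,0],[0,0,0],[0,0,0]], grip=1)

```text
time: 19.18
tool_pos: [593.8, 6.4, 37.7]
tcp_rot: [3.141, -0.0, 1.368]
contact_force: [-0.2, 0.2, 0.7]
grip_width: 88.8
finger_force: 0.0
```

Request:
send_rows(offset=[[0,0,-0.346],[0,0,-0.691],[0,0,-0.691]], delta_rot=[[0,0,0],[0,0,0],[0,0,0]])

```text
time: 19.55
tool_pos: [595.7, 6.2, 124.1]
tcp_rot: [3.134, -0.001, 1.368]
contact_force: [-0.1, -0.8, -0.5]
grip_width: 92.0
finger_force: 0.0
```

```bash
python3 - <<'E'
from h import *
scan("blank1",14,minc=.4)
E
```

```text
scene blank1 0.93 [619.0, 333.23, 0.03] [73.0, 186.0] [162.0, 127.0, 85.0]
scene blank1 0.78 [575.01, -26.18, -0.2] [183.0, 66.0] [206.0, 161.0, 107.0]
scene blank1 0.7 [491.4, 556.79, -0.5] [182.0, 67.0] [53.0, 142.0, 66.0]
scene blank1 0.64 [209.21, 403.27, 1.32] [79.0, 178.0] [219.0, 113.0, 50.0]
side blank1 0.91 [485.39, 546.5, -0.5] [187.0, 68.0] [51.0, 124.0, 61.0]
side blank1 0.85 [202.57, 392.36, 1.31] [78.0, 172.0] [212.0, 105.0, 45.0]
side blank1 0.71 [426.08, 69.3, 0.14] [34.0, 168.0] [208.0, 194.0, 181.0]
side blank1 0.69 [614.08, 320.38, 0.02] [75.0, 183.0] [144.0, 111.0, 77.0]
side blank1 0.64 [604.95, 23.29, -0.2] [186.0, 71.0] [183.0, 140.0, 94.0]
```

Third blank is unmoved. I'll grip it 22 mm off-centre so the gripper body keeps clear of the paint jar.

Request:
send_rows(offset=[[0.472,-0.063,0.028],[0.945,-0.125,0.055]], delta_rot=[[0,0,-0.007],[0,0,-0.013]])

```text
time: 20.0
tool_pos: [601.1, 121.0, 112.2]
tcp_rot: [-3.139, 0.0, 1.449]
contact_force: [1.1, -1.0, 0.6]
grip_width: 91.5
finger_force: 0.0
```

Request:
send_rows(offset=[[0.476,-0.024,0.028],[0.952,-0.048,0.056]], delta_rot=[[0,0,-0.007],[0,0,-0.013]])

```text
time: 20.25
tool_pos: [608.9, 236.1, 105.3]
tcp_rot: [-3.139, 0.001, 1.533]
contact_force: [0.4, -0.7, -1.4]
grip_width: 91.8
finger_force: 0.0
```

Request:
send_rows(offset=[[0.476,0.015,0.028],[0.953,0.03,0.055],[0.953,0.03,0.055],[0.953,0.03,0.055],[0.953,0.03,0.055]], delta_rot=[[0,0,-0.007],[0,0,-0.013],[0,0,-0.013],[0,0,-0.013],[0,0,-0.013]])

```text
time: 20.88
tool_pos: [617.8, 347.2, 99.9]
tcp_rot: [-3.141, 0.001, 1.612]
contact_force: [-0.6, 0.7, -0.1]
grip_width: 91.9
finger_force: 0.0
```

Request:
send_rows(offset=[[0,0,0.26],[0,0,0.52],[0,0,0.779],[0,0,0.779],[0,0,0.779],[0,0,0.779],[0,0,0.779]], delta_rot=[[0,0,0],[0,0,0],[0,0,0],[0,0,0],[0,0,0],[0,0,0],[0,0,0]])

```text
time: 21.75
tool_pos: [618.3, 349.0, 8.3]
tcp_rot: [3.14, -0.001, 1.613]
contact_force: [-0.1, -0.5, 0.0]
grip_width: 91.6
finger_force: 0.0
```

```bash
python3 - <<'E'
from plan import *
p=load(); a=-.203; t=np.array([593.2,6.2])+np.array([-np.sin(a),np.cos(a)])*22
print(t)
plan([(*p[:3],p[3],40,5,0),(p[0],p[1],120,p[3],50,1,None),(*t,120,1.3678,60,5,None)])
E
```

```text
[597.63538991  27.74825553]
{"offset":[[0.0,0.0,-0.0],[0.0,0.0,-0.0],[0.0,0.0,-0.0],[0.0,0.0,-0.0],[0.0,0.0,-0.0],[0.0,0.0,-0.0]],"delta_rot":[[0,0,-0.0],[0,0,-0.0],[0,0,-0.0],[0,0,-0.0],[0,0,-0.0],[0,0,-0.0]],"grip":0}
{"offset":[[0.0,0.0,-0.315],[0.0,0.0,-0.63],[0.0,0.0,-0.945],[0.0,0.0,-0.945]],"delta_rot":[[0,0,-0.0],[0,0,-0.0],[0,0,-0.0],[0,0,-0.0]]}
{"offset":[[-0.444,-0.047,-0.0],[-0.888,-0.093,-0.0]],"delta_rot":[[0,0,0.006],[0,0,0.013]]}
{"offset":[[-0.446,-0.01,-0.0],[-0.892,-0.02,-0.0]],"delta_rot":[[0,0,0.007],[0,0,0.013]]}
{"offset":[[-0.446,0.026,-0.0],[-0.891,0.052,-0.0],[-0.891,0.052,-0.0],[-0.891,0.052,-0.0],[-0.891,0.052,-0.0],[-0.891,0.052,-0.0],[-0.891,0.052,-0.0]],"delta_rot":[[0,0,0.007],[0,0,0.013],[0,0,0.013],[0,0,0.013],[0,0,0.013],[0,0,0.013],[0,0,0.013]]}
end [597.6, 27.77, 119.95, 1.37]
```

Request:
send_rows(offset=[[0,0,0],[0,0,0],[0,0,0],[0,0,0],[0,0,0],[0,0,0]], delta_rot=[[0,0,0],[0,0,0],[0,0,0],[0,0,0],[0,0,0],[0,0,0]], grip=0)

```text
time: 22.5
tool_pos: [617.7, 348.8, 6.9]
tcp_rot: [-3.142, -0.0, 1.613]
contact_force: [-0.0, 1.5, -0.1]
grip_width: 63.8
finger_force: 30.0
```

Request:
send_rows(offset=[[0,0,-0.315],[0,0,-0.63],[0,0,-0.945],[0,0,-0.945]], delta_rot=[[0,0,0],[0,0,0],[0,0,0],[0,0,0]])

```text
time: 23.0
tool_pos: [619.6, 349.5, 124.3]
tcp_rot: [3.135, -0.003, 1.613]
contact_force: [0.2, -0.5, -0.6]
grip_width: 63.9
finger_force: 30.0
```

Request:
send_rows(offset=[[-0.444,-0.047,0],[-0.888,-0.093,0]], delta_rot=[[0,0,0.006],[0,0,0.013]])

```text
time: 23.25
tool_pos: [610.0, 240.8, 118.5]
tcp_rot: [-3.14, 0.001, 1.532]
contact_force: [0.6, -0.1, -0.6]
grip_width: 63.7
finger_force: 30.0
```

Request:
send_rows(offset=[[-0.446,-0.01,0],[-0.892,-0.02,0]], delta_rot=[[0,0,0.007],[0,0,0.013]])

```text
time: 23.5
tool_pos: [603.5, 133.2, 118.8]
tcp_rot: [-3.14, 0.0, 1.449]
contact_force: [0.7, -1.7, -1.5]
grip_width: 63.5
finger_force: 30.0
```

Request:
send_rows(offset=[[-0.446,0.026,0],[-0.891,0.052,0],[-0.891,0.052,0],[-0.891,0.052,0],[-0.891,0.052,0],[-0.891,0.052,0],[-0.891,0.052,0]], delta_rot=[[0,0,0.007],[0,0,0.013],[0,0,0.013],[0,0,0.013],[0,0,0.013],[0,0,0.013],[0,0,0.013]])

```text
time: 24.38
tool_pos: [597.8, 28.8, 120.2]
tcp_rot: [-3.142, -0.0, 1.37]
contact_force: [-0.2, -0.7, -1.0]
grip_width: 63.5
finger_force: 30.0
```

```bash
python3 - <<'E'
from h import *
o=get_obs(); c=cal("wrist"); im=optics.capture("wrist"); np.savez("pics/w6.npz",im=im,**c)
t=o["tool_pos"]; y=o["tcp_rot"][2]-np.pi/2; print(t,y,o["grip_width"],o["contact_force"])
# blank bottom sits 7.3 below tcp level -> top at tcp_z+6.5 ; expected far hole
e=proj(c,[*(t[:2]+rz(y)@[-16,28]),t[2]+6.5])[0]; print("exp",e)
ref=np.load("pics/w4.npz")["im"]; G=lambda a: cv2.resize(cv2.cvtColor(a,cv2.COLOR_RGB2GRAY),None,fx=4,fy=4,interpolation=cv2.INTER_CUBIC)
T=G(ref)[(167-15)*4:(167+16)*4,(217-15)*4:(217+16)*4]; u,v=e.astype(int)
r=cv2.matchTemplate(G(im)[(v-35)*4:(v+35)*4,(u-35)*4:(u+35)*4],T,cv2.TM_CCOEFF_NORMED); _,s,_,l=cv2.minMaxLoc(r); print(s,l[0]/4+u-35+15.5,l[1]/4+v-35+15.5)
cv2.imwrite("pics/w6c.png",cv2.resize(im[60:300,130:390],None,fx=2.2,fy=2.2,interpolation=cv2.INTER_CUBIC)[:,:,::-1])
E
```

```text
[597.78208346  28.84052084 120.2074829 ] -0.20121074412100248 63.4683805771728 [-0.18730853 -0.65208478 -0.97553999]
exp [218.10471373 205.11585949]
0.4553828537464142 230.25 193.5
```

View pics/w6c.png

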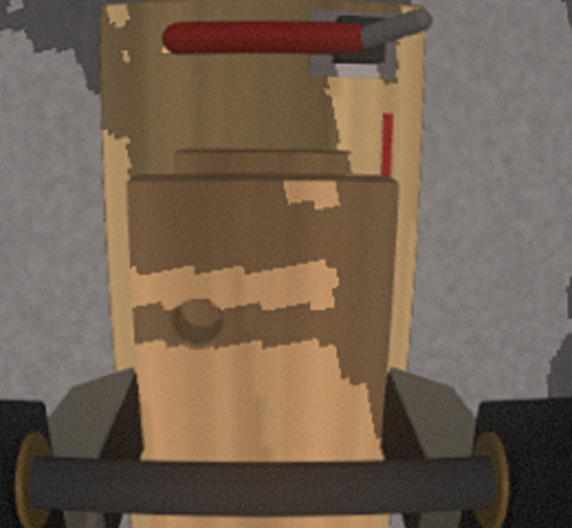

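Request:
send_rows(offset=[[0,0,0.1],[0,0,0.2],[0,0,0.2],[0,0,0.2]], delta_rot=[[0,0,0],[0,0,0],[0,0,0],[0,0,0]])

```text
time: 24.92
tool_pos: [597.8, 27.9, 96.1]
tcp_rot: [-3.141, -0.0, 1.368]
contact_force: [-0.1, 0.3, 0.3]
grip_width: 63.2
finger_force: 30.0
```

Request:
send_rows(offset=[[0,0,0.08],[0,0,0.16],[0,0,0.24],[0,0,0.31],[0,0,0.355],[0,0,0.355],[0,0,0.355],[0,0,0.355]], delta_rot=[[0,0,0],[0,0,0],[0,0,0],[0,0,0],[0,0,0],[0,0,0],[0,0,0],[0,0,0]])

```text
time: 25.92
tool_pos: [597.9, 28.0, 53.8]
tcp_rot: [3.141, -0.0, 1.368]
contact_force: [0.1, -0.2, -0.9]
grip_width: 63.7
finger_force: 30.0
```

```bash
python3 - <<'E'
from plan import *
from plant import get_obs; o=get_obs(); print(o["tool_pos"],o["contact_force"],o["moment"])
json.dump([597.6,27.77,53.35,1.3678],open(F,"w"))
plan([(597.6,27.77,53.35,1.3678,40,2,1),(597.6,27.77,140,1.3678,50,1,None),(560,-200,225,1.5708,60,4,None)])
E
```

```text
[597.89791213  28.02639574  53.81553193] [ 0.11238777 -0.20479709 -0.85143841] [-0.17104456  0.05361795  0.02243063]
{"offset":[[0.0,0.0,-0.0],[0.0,0.0,-0.0],[0.0,0.0,-0.0]],"delta_rot":[[0,0,-0.0],[0,0,-0.0],[0,0,-0.0]],"grip":1}
{"offset":[[0.0,0.0,-0.361],[0.0,0.0,-0.722],[0.0,0.0,-0.722]],"delta_rot":[[0,0,-0.0],[0,0,-0.0],[0,0,-0.0]]}
{"offset":[[-0.384,0.015,-0.142],[-0.769,0.03,-0.283]],"delta_rot":[[0,0,-0.006],[0,0,-0.013]]}
{"offset":[[-0.384,-0.016,-0.142],[-0.769,-0.032,-0.284]],"delta_rot":[[0,0,-0.006],[0,0,-0.013]]}
{"offset":[[-0.382,-0.048,-0.141],[-0.382,-0.048,-0.141],[-0.382,-0.048,-0.141],[-0.382,-0.048,-0.141],[-0.382,-0.048,-0.141]],"delta_rot":[[0,0,-0.006],[0,0,-0.006],[0,0,-0.006],[0,0,-0.006],[0,0,-0.006]]}
end [559.97, -200.05, 224.95, 1.57]
```

```bash
python3 - <<'E'
from plan import *
json.dump([597.6,27.77,53.35,1.3678],open(F,"w"))
plan([(597.6,27.77,53.35,1.3678,40,2,1),(597.6,27.77,140,1.3678,50,1,None),(583,-72,210,1.3678,60,4,None)])
E
```

```text
{"offset":[[0.0,0.0,-0.0],[0.0,0.0,-0.0],[0.0,0.0,-0.0]],"delta_rot":[[0,0,-0.0],[0,0,-0.0],[0,0,-0.0]],"grip":1}
{"offset":[[0.0,0.0,-0.361],[0.0,0.0,-0.722],[0.0,0.0,-0.722]],"delta_rot":[[0,0,-0.0],[0,0,-0.0],[0,0,-0.0]]}
{"offset":[[-0.28,0.016,-0.194],[-0.559,0.032,-0.389],[-0.839,0.048,-0.583],[-0.839,0.048,-0.583],[-0.839,0.048,-0.583],[-0.839,0.048,-0.583],[-0.839,0.048,-0.583]],"delta_rot":[[0,0,-0.0],[0,0,-0.0],[0,0,-0.0],[0,0,-0.0],[0,0,-0.0],[0,0,-0.0],[0,0,-0.0]]}
end [582.94, -72.0, 209.95, 1.37]
```

Request:
send_rows(offset=[[0,0,0],[0,0,0],[0,0,0]], delta_rot=[[0,0,0],[0,0,0],[0,0,0]], grip=1)

```text
time: 26.3
tool_pos: [597.9, 28.0, 53.8]
tcp_rot: [3.141, -0.0, 1.368]
contact_force: [0.2, 0.2, -0.5]
grip_width: 88.6
finger_force: 0.0
```

Request:
send_rows(offset=[[0,0,-0.361],[0,0,-0.722],[0,0,-0.722]], delta_rot=[[0,0,0],[0,0,0],[0,0,0]])

```text
time: 26.68
tool_pos: [600.0, 27.9, 144.2]
tcp_rot: [3.134, -0.001, 1.368]
contact_force: [0.1, 1.0, 0.1]
grip_width: 91.6
finger_force: 0.0
```

Request:
send_rows(offset=[[-0.28,0.016,-0.194],[-0.559,0.032,-0.389],[-0.839,0.048,-0.583],[-0.839,0.048,-0.583],[-0.839,0.048,-0.583],[-0.839,0.048,-0.583],[-0.839,0.048,-0.583]], delta_rot=[[0,0,0],[0,0,0],[0,0,0],[0,0,0],[0,0,0],[0,0,0],[0,0,0]])

```text
time: 27.55
tool_pos: [583.0, -70.9, 209.4]
tcp_rot: [-3.14, -0.0, 1.369]
contact_force: [-0.4, 0.5, 1.2]
grip_width: 92.2
finger_force: 0.0
```

```bash
python3 - <<'E'
from h import *
from plan import *
o=get_obs(); print(o["tool_pos"],o["time"]); c=cal("wrist"); im=optics.capture("wrist"); np.savez("pics/w7.npz",im=im,**c)
for d in finder.silhouettes("blank1","wrist"):
    m=d["region"]; p,s=rect(c,m,60); f,q=fit([(c,up(m))],64,170,18,42,p); print(round(d["confidence"],2),np.round(p,3),np.round(s),"fit",np.round(f,3),round(q,3))
cv2.imwrite("pics/w7c.png",cv2.resize(im[0:240,130:370],None,fx=2.4,fy=2.4,interpolation=cv2.INTER_CUBIC)[:,:,::-1])
plan([(540,-430,200,1.5708,60,5,None)])
E
```

```text
[582.99091585 -70.85092919 209.44737011] 27.55
{"offset":[[-0.428,0.036,0.012],[-0.855,0.072,0.024]],"delta_rot":[[0,0,-0.005],[0,0,-0.009]]}
{"offset":[[-0.429,0.012,0.012],[-0.858,0.023,0.024]],"delta_rot":[[0,0,-0.005],[0,0,-0.009]]}
{"offset":[[-0.429,-0.013,0.012],[-0.859,-0.025,0.023]],"delta_rot":[[0,0,-0.005],[0,0,-0.01]]}
{"offset":[[-0.427,-0.04,0.012],[-0.427,-0.04,0.012],[-0.427,-0.04,0.012],[-0.427,-0.04,0.012],[-0.427,-0.04,0.012],[-0.427,-0.04,0.012]],"delta_rot":[[0,0,-0.004],[0,0,-0.004],[0,0,-0.004],[0,0,-0.004],[0,0,-0.004],[0,0,-0.004]]}
end [540.0, -429.99, 199.99, 1.57]
```

View pics/w7c.png

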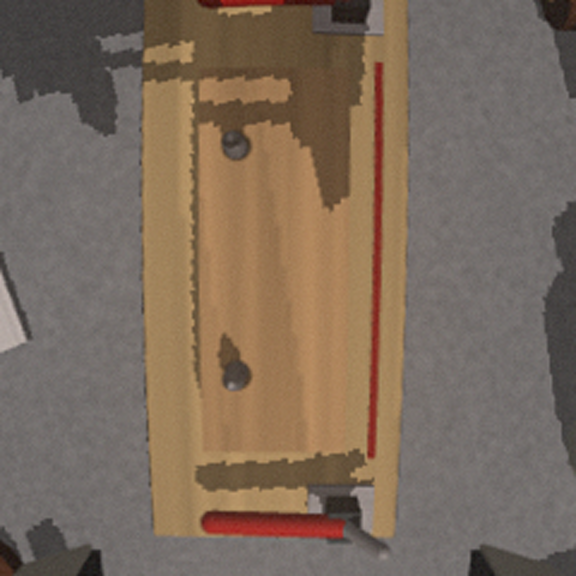

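The stack is square on both pins (pins at crop (235,145) and (236,376)). On to the template.

Request:
send_rows(offset=[[-0.428,0.036,0.012],[-0.855,0.072,0.024]], delta_rot=[[0,0,-0.005],[0,0,-0.009]])

```text
time: 27.9
tool_pos: [571.1, -174.3, 207.4]
tcp_rot: [3.141, -0.0, 1.428]
contact_force: [0.8, -0.6, 0.4]
grip_width: 91.6
finger_force: 0.0
```

Request:
send_rows(offset=[[-0.429,0.012,0.012],[-0.858,0.023,0.024]], delta_rot=[[0,0,-0.005],[0,0,-0.009]])

```text
time: 28.15
tool_pos: [558.6, -277.6, 204.4]
tcp_rot: [3.141, -0.0, 1.483]
contact_force: [0.7, 0.4, -0.1]
grip_width: 91.6
finger_force: 0.0
```

Request:
send_rows(offset=[[-0.429,-0.013,0.012],[-0.859,-0.025,0.023]], delta_rot=[[0,0,-0.005],[0,0,-0.01]])

```text
time: 28.4
tool_pos: [546.4, -380.0, 201.6]
tcp_rot: [3.141, -0.0, 1.546]
contact_force: [0.2, 0.5, 0.5]
grip_width: 91.7
finger_force: 0.0
```

Request:
send_rows(offset=[[-0.427,-0.04,0.012],[-0.427,-0.04,0.012],[-0.427,-0.04,0.012],[-0.427,-0.04,0.012],[-0.427,-0.04,0.012],[-0.427,-0.04,0.012],[-0.427,-0.04,0.012]], delta_rot=[[0,0,-0.004],[0,0,-0.004],[0,0,-0.004],[0,0,-0.004],[0,0,-0.004],[0,0,-0.004],[0,0,-0.004]])

```text
time: 29.28
tool_pos: [540.6, -429.5, 200.4]
tcp_rot: [3.141, 0.0, 1.57]
contact_force: [-0.3, 0.0, -0.0]
grip_width: 91.4
finger_force: 0.0
```

```bash
python3 - <<'E'
from h import *
o=get_obs(); print(o["tool_pos"],o["tcp_rot"],o["time"]); c=cal("wrist"); im=optics.capture("wrist"); np.savez("pics/w8.npz",im=im,**c)
for t,a in dict(template=(64,180,3,6),cork=(120,240,0,3)).items():
  for d in finder.silhouettes(t,"wrist"):
    m=d["region"]; p,s=rect(c,m,a[2]+a[3]); f,q=fit([(c,up(m))],*a,p); print(t,round(d["confidence"],2),np.round(p,3),np.round(s),"fit",np.round(f,3),round(q,3))
# yellow mask
h=cv2.cvtColor(im,cv2.COLOR_RGB2HSV); m=cv2.inRange(h,(20,150,90),(35,255,255)); n,l,st,ce=cv2.connectedComponentsWithStats(m); i=1+st[1:,4].argmax(); m=(l==i)
p,s=rect(c,m,9); print("yellow",p,s)
for t,z in(("line0",3),("stand_hole",70),("awl",10)): print(t,[(round(d["confidence"],2),np.round(d["uv"]),np.round(back(c,d["uv"],z)[0],1)) for d in finder.pinpoint(t,"wrist")])
for d in finder.boxes_of("awl","wrist"): print("awl box",d)
cv2.imwrite("pics/w8.png",cv2.resize(im[0:300],None,fx=1.55,fy=1.55,interpolation=cv2.INTER_CUBIC)[:,:,::-1])
E
```

```text
[ 540.56769851 -429.49276263  200.43113901] [3.14141426e+00 5.90318723e-05 1.56972925e+00] 29.275
template 0.85 [ 5.40269e+02 -3.42931e+02 -1.06000e-01] [180.  65.] fit [ 5.40069e+02 -3.42551e+02 -1.04000e-01] 0.814
template 0.43 [ 426.477 -234.791    1.428] [47. 98.] fit [ 397.299 -173.476    0.592] 0.873
cork 0.97 [ 5.52506e+02 -3.42305e+02 -6.30000e-02] [241. 121.] fit [ 5.52389e+02 -3.42198e+02 -6.10000e-02] 0.616
yellow [ 5.40253540e+02 -3.42752075e+02 -1.06017380e-01] (180.88206481933594, 64.529052734375)
line0 [(0.96, array([246., 126.]), array([ 538. , -374.7])), (0.95, array([241., 150.]), array([ 532.7, -404. ])), (0.89, array([251., 100.]), array([ 543.8, -342.8])), (0.8, array([271.,  78.]), array([ 567.7, -317. ])), (0.75, array([272.,  50.]), array([ 568.7, -282.9])), (0.61, array([266., 101.]), array([ 561.9, -344.2]))]
stand_hole []
awl [(0.74, array([395.,  48.]), array([ 723.8, -266.5])), (0.61, array([249.,  99.]), array([ 542.4, -342.4]))]
awl box {'box': [212.6, 20.0, 285.5, 178.5], 'confidence': 0.16}
```

View pics/w8.png

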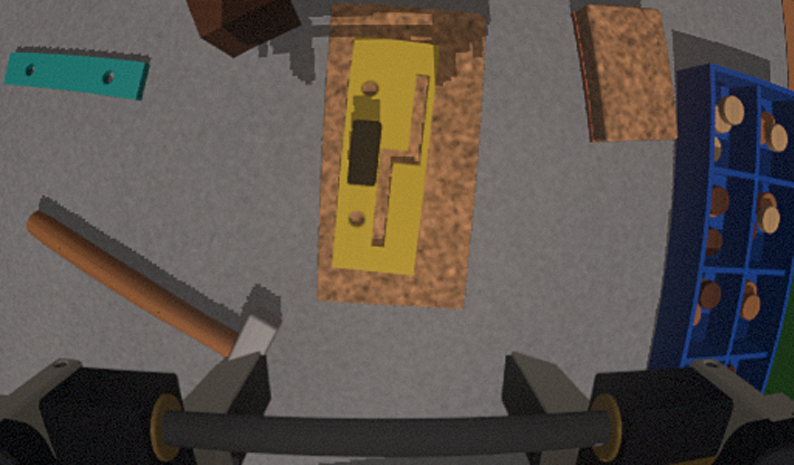

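```bash
python3 - <<'E'
from plan import *
yw=1.5708-.105
plan([(526.3,-341.3,90,yw,60,3,0.6),(526.3,-341.3,12,yw,40,4,None)])
p=load()
plan([(*p,40,5,0),(p[0],p[1],125,yw,50,1,None),(579.5,8.9,125,1.3678,60,6,None)])
E
```

```text
{"offset":[[0.246,-0.039,0.306],[0.493,-0.077,0.611],[0.739,-0.116,0.917],[0.739,-0.116,0.917],[0.739,-0.116,0.917],[0.739,-0.116,0.917]],"delta_rot":[[0,0,0.005],[0,0,0.011],[0,0,0.016],[0,0,0.016],[0,0,0.016],[0,0,0.016]],"grip":0.6}
{"offset":[[-0.0,0.0,0.325],[-0.0,0.0,0.65],[-0.0,0.0,0.65],[-0.0,0.0,0.65],[-0.0,0.0,0.65],[-0.0,0.0,0.65]],"delta_rot":[[0,0,0.0],[0,0,0.0],[0,0,0.0],[0,0,0.0],[0,0,0.0],[0,0,0.0]]}
end [526.25, -341.28, 11.95, 1.47]
{"offset":[[0.0,0.0,-0.0],[0.0,0.0,-0.0],[0.0,0.0,-0.0],[0.0,0.0,-0.0],[0.0,0.0,-0.0],[0.0,0.0,-0.0]],"delta_rot":[[0,0,-0.0],[0,0,-0.0],[0,0,-0.0],[0,0,-0.0],[0,0,-0.0],[0,0,-0.0]],"grip":0}
{"offset":[[0.0,0.0,-0.314],[0.0,0.0,-0.628],[0.0,0.0,-0.942],[0.0,0.0,-0.942]],"delta_rot":[[0,0,0.0],[0,0,0.0],[0,0,0.0],[0,0,0.0]]}
{"offset":[[0.491,0.024,-0.0],[0.983,0.048,-0.0]],"delta_rot":[[0,0,0.003],[0,0,0.005]]}
{"offset":[[0.492,0.008,-0.0],[0.984,0.017,-0.0]],"delta_rot":[[0,0,0.003],[0,0,0.006]]}
{"offset":[[0.492,-0.01,-0.0],[0.983,-0.021,-0.0],[0.983,-0.021,-0.0],[0.983,-0.021,-0.0],[0.983,-0.021,-0.0],[0.983,-0.021,-0.0],[0.983,-0.021,-0.0],[0.983,-0.021,-0.0]],"delta_rot":[[0,0,0.002],[0,0,0.005],[0,0,0.005],[0,0,0.005],[0,0,0.005],[0,0,0.005],[0,0,0.005],[0,0,0.005]]}
end [579.49, 8.88, 124.99, 1.37]
```

Request:
send_rows(offset=[[0.246,-0.039,0.306],[0.493,-0.077,0.611],[0.739,-0.116,0.917],[0.739,-0.116,0.917],[0.739,-0.116,0.917],[0.739,-0.116,0.917]], delta_rot=[[0,0,0.005],[0,0,0.011],[0,0,0.016],[0,0,0.016],[0,0,0.016],[0,0,0.016]], grip=0.6)

```text
time: 30.38
tool_pos: [527.5, -342.7, 91.8]
tcp_rot: [3.139, 0.002, 1.468]
contact_force: [-0.3, -0.3, 0.4]
grip_width: 55.0
finger_force: 0.0
```

Request:
send_rows(offset=[[0,0,0.325],[0,0,0.65],[0,0,0.65],[0,0,0.65],[0,0,0.65],[0,0,0.65]], delta_rot=[[0,0,0],[0,0,0],[0,0,0],[0,0,0],[0,0,0],[0,0,0]])

```text
time: 31.12
tool_pos: [526.9, -341.3, 13.1]
tcp_rot: [3.141, 0.001, 1.469]
contact_force: [-0.1, 0.5, -0.3]
grip_width: 54.9
finger_force: 0.0
```

Request:
send_rows(offset=[[0,0,0],[0,0,0],[0,0,0],[0,0,0],[0,0,0],[0,0,0]], delta_rot=[[0,0,0],[0,0,0],[0,0,0],[0,0,0],[0,0,0],[0,0,0]], grip=0)

```text
time: 31.88
tool_pos: [526.6, -341.0, 12.2]
tcp_rot: [-3.142, -0.0, 1.469]
contact_force: [-0.5, -0.7, 0.5]
grip_width: 19.8
finger_force: 30.0
```

Request:
send_rows(offset=[[0,0,-0.314],[0,0,-0.628],[0,0,-0.942],[0,0,-0.942]], delta_rot=[[0,0,0],[0,0,0],[0,0,0],[0,0,0]])

```text
time: 32.38
tool_pos: [528.1, -342.2, 128.6]
tcp_rot: [3.136, 0.004, 1.469]
contact_force: [-0.2, -0.8, -1.8]
grip_width: 19.7
finger_force: 30.0
```

```bash
python3 - <<'E'
from h import *
o=get_obs(); print(o["tool_pos"],o["tcp_rot"],o["time"],o["grip_width"],o["contact_force"],o["moment"]); c=cal("wrist"); im=optics.capture("wrist"); np.savez("pics/w9.npz",im=im,**c)
h=cv2.cvtColor(im,cv2.COLOR_RGB2HSV); m=cv2.inRange(h,(20,150,60),(35,255,255)); n,l,st,ce=cv2.connectedComponentsWithStats(m); i=1+st[1:,4].argmax(); m=(l==i); print(st[i])
t=o["tool_pos"]; y=o["tcp_rot"][2]-np.pi/2
ys,xs=np.nonzero(m); P=(back(c,np.c_[xs,ys],t[2]-3)-t[:2])@rz(y); print("extent in tool frame (expect x -18..46, y max 90)",P.min(0),P.max(0))
print("far hole exp px",proj(c,[*(t[:2]+rz(y)@[-2,50]),t[2]-3]))
cv2.imwrite("pics/w9c.png",cv2.resize(im[0:260,130:390],None,fx=2.2,fy=2.2,interpolation=cv2.INTER_CUBIC)[:,:,::-1])
E
```

```text
[ 528.07764488 -342.19355858  128.62176382] [3.1360888  0.00354714 1.46879908] 32.375 19.678412604490962 [-0.15730469 -0.83469018 -1.81017323] [-0.03671472  0.08837983  0.01629442]
[  216    90   117   154 13367]
extent in tool frame (expect x -18..46, y max 90) [-17.35041555  -0.59232057] [46.75921472 89.4107897 ]
far hole exp px [[243.71704639 161.65468707]]
```

Request:
send_rows(offset=[[0.491,0.024,0],[0.983,0.048,0]], delta_rot=[[0,0,0.003],[0,0,0.005]])

```text
time: 32.67
tool_pos: [543.3, -222.9, 123.1]
tcp_rot: [-3.138, -0.002, 1.435]
contact_force: [1.0, -0.1, -1.5]
grip_width: 19.8
finger_force: 30.0
```

Request:
send_rows(offset=[[0.492,0.008,0],[0.984,0.017,0]], delta_rot=[[0,0,0.003],[0,0,0.006]])

```text
time: 32.92
tool_pos: [561.1, -105.4, 123.4]
tcp_rot: [-3.138, -0.001, 1.399]
contact_force: [1.3, 0.2, -1.7]
grip_width: 19.9
finger_force: 30.0
```

Request:
send_rows(offset=[[0.492,-0.01,0],[0.983,-0.021,0],[0.983,-0.021,0],[0.983,-0.021,0],[0.983,-0.021,0],[0.983,-0.021,0],[0.983,-0.021,0],[0.983,-0.021,0]], delta_rot=[[0,0,0.002],[0,0,0.005],[0,0,0.005],[0,0,0.005],[0,0,0.005],[0,0,0.005],[0,0,0.005],[0,0,0.005]])

```text
time: 33.92
tool_pos: [579.7, 8.7, 125.4]
tcp_rot: [3.142, -0.0, 1.368]
contact_force: [-0.3, 0.3, -2.1]
grip_width: 19.8
finger_force: 30.0
```

```bash
python3 - <<'E'
from h import *
o=get_obs(); print(o["tool_pos"],o["tcp_rot"],o["time"],o["grip_width"]); c=cal("wrist"); im=optics.capture("wrist"); np.savez("pics/w9.npz",im=im,**c)
h=cv2.cvtColor(im,cv2.COLOR_RGB2HSV); m=cv2.inRange(h,(20,150,60),(35,255,255)); n,l,st,ce=cv2.connectedComponentsWithStats(m); i=1+st[1:,4].argmax(); m=(l==i); print(st[i])
t=o["tool_pos"]; y=o["tcp_rot"][2]-np.pi/2
ys,xs=np.nonzero(m); P=(back(c,np.c_[xs,ys],t[2]-3)-t[:2])@rz(y); print(P.min(0),P.max(0))
E
```

```text
[579.67841421   8.68981661 125.35106445] [ 3.14152504e+00 -8.05090160e-05  1.36759228e+00] 33.925 19.84285598138447
[  216    90   117   154 13375]
[-17.311476    -0.35263067] [46.60259268 89.44007631]
```

Request:
send_rows(offset=[[0,0,0.12],[0,0,0.24],[0,0,0.24],[0,0,0.24]], delta_rot=[[0,0,0],[0,0,0],[0,0,0],[0,0,0]])

```text
time: 34.48
tool_pos: [579.7, 9.2, 96.3]
tcp_rot: [-3.141, -0.0, 1.368]
contact_force: [0.4, 0.1, -1.6]
grip_width: 19.6
finger_force: 30.0
```

Request:
send_rows(offset=[[0,0,0.06],[0,0,0.12],[0,0,0.18],[0,0,0.222],[0,0,0.222],[0,0,0.222],[0,0,0.222]], delta_rot=[[0,0,0],[0,0,0],[0,0,0],[0,0,0],[0,0,0],[0,0,0],[0,0,0]])

```text
time: 35.35
tool_pos: [579.7, 9.1, 69.9]
tcp_rot: [3.141, -0.0, 1.368]
contact_force: [0.9, -1.0, -1.3]
grip_width: 19.8
finger_force: 30.0
```

```bash
python3 - <<'E'
from plan import *
from plant import get_obs; o=get_obs(); print(o["tool_pos"],o["contact_force"],o["moment"])
json.dump([579.49,8.88,69.55,1.3678],open(F,"w"))
plan([(579.49,8.88,69.55,1.3678,40,2,.5),(579.49,8.88,160,1.3678,50,1,None),(583,-72,210,1.3678,60,4,None)])
E
```

```text
[579.73641436   9.12504678  69.91441758] [ 0.90783551 -0.97038316 -1.34844968] [-0.08614831  0.09381943 -0.04080792]
{"offset":[[0.0,0.0,-0.0],[0.0,0.0,-0.0],[0.0,0.0,-0.0]],"delta_rot":[[0,0,-0.0],[0,0,-0.0],[0,0,-0.0]],"grip":0.5}
{"offset":[[0.0,0.0,-0.377],[0.0,0.0,-0.754],[0.0,0.0,-0.754]],"delta_rot":[[0,0,-0.0],[0,0,-0.0],[0,0,-0.0]]}
{"offset":[[-0.327,0.082,-0.208],[-0.654,0.165,-0.416],[-0.654,0.165,-0.416],[-0.654,0.165,-0.416],[-0.654,0.165,-0.416],[-0.654,0.165,-0.416]],"delta_rot":[[0,0,-0.0],[0,0,-0.0],[0,0,-0.0],[0,0,-0.0],[0,0,-0.0],[0,0,-0.0]]}
end [583.06, -71.98, 209.95, 1.37]
```

Request:
send_rows(offset=[[0,0,0],[0,0,0],[0,0,0]], delta_rot=[[0,0,0],[0,0,0],[0,0,0]], grip=0.5)

```text
time: 35.72
tool_pos: [579.8, 9.1, 70.0]
tcp_rot: [3.141, -0.0, 1.368]
contact_force: [0.3, -0.3, -0.3]
grip_width: 43.8
finger_force: 0.0
```

Request:
send_rows(offset=[[0,0,-0.377],[0,0,-0.754],[0,0,-0.754]], delta_rot=[[0,0,0],[0,0,0],[0,0,0]])

```text
time: 36.1
tool_pos: [581.9, 8.9, 164.3]
tcp_rot: [3.134, -0.001, 1.368]
contact_force: [0.2, 0.4, -0.2]
grip_width: 45.9
finger_force: 0.0
```

Request:
send_rows(offset=[[-0.327,0.082,-0.208],[-0.654,0.165,-0.416],[-0.654,0.165,-0.416],[-0.654,0.165,-0.416],[-0.654,0.165,-0.416],[-0.654,0.165,-0.416]], delta_rot=[[0,0,0],[0,0,0],[0,0,0],[0,0,0],[0,0,0],[0,0,0]])

```text
time: 36.85
tool_pos: [583.0, -70.8, 209.5]
tcp_rot: [-3.14, -0.0, 1.369]
contact_force: [0.1, 1.1, 0.1]
grip_width: 46.0
finger_force: 0.0
```

```bash
python3 - <<'E'
from h import *
from plan import *
o=get_obs(); print(o["tool_pos"],o["time"]); c=cal("wrist"); im=optics.capture("wrist"); np.savez("pics/w10.npz",im=im,**c)
h=cv2.cvtColor(im,cv2.COLOR_RGB2HSV); m=cv2.inRange(h,(20,150,50),(35,255,255)); n,l,st,ce=cv2.connectedComponentsWithStats(m); i=1+st[1:,4].argmax(); m=(l==i)
print("template rect",rect(c,m,66))
print([(round(d["confidence"],2),np.round(back(c,d["uv"],60)[0],1)) for d in finder.pinpoint("line0","wrist")])
b=np.array([593.2,6.1])
print("line exp",[(b+rz(-.203)@q).round(1).tolist() for q in([2,-64],[2,-32],[2,0],[22,0],[22,30],[22,59])])
cv2.imwrite("pics/w10c.png",cv2.resize(im[0:240,130:370],None,fx=2.4,fy=2.4,interpolation=cv2.INTER_CUBIC)[:,:,::-1])
# next: look at the stand
plan([(440,-330,240,1.5708,60,5,1)])
E
```

```text
[583.02944636 -70.78345122 209.52340173] 36.85
template rect (array([ 5.93816406e+02,  5.91300964e+00, -2.04407867e-01]), (180.02171325683594, 64.23878479003906))
[(0.97, array([588.9, -27.3])), (0.94, array([619.3,  28.4])), (0.78, array([596.2,   7.8])), (0.71, array([613.8,   1.1])), (0.68, array([627. ,  58.4])), (0.58, array([584.4, -56.8])), (0.23, array([ 558.6, -288. ]))]
line exp [[582.3, -57.0], [588.7, -25.6], [595.2, 5.7], [614.7, 1.7], [620.8, 31.0], [626.6, 59.5]]
{"offset":[[-0.469,-0.147,-0.05],[-0.939,-0.294,-0.1]],"delta_rot":[[0,0,-0.006],[0,0,-0.013]],"grip":1}
{"offset":[[-0.456,-0.185,-0.05],[-0.911,-0.369,-0.1]],"delta_rot":[[0,0,-0.006],[0,0,-0.013]]}
{"offset":[[-0.439,-0.221,-0.05],[-0.439,-0.221,-0.05],[-0.439,-0.221,-0.05],[-0.439,-0.221,-0.05],[-0.439,-0.221,-0.05],[-0.439,-0.221,-0.05]],"delta_rot":[[0,0,-0.006],[0,0,-0.006],[0,0,-0.006],[0,0,-0.006],[0,0,-0.006],[0,0,-0.006]]}
end [440.02, -329.98, 239.95, 1.57]
```

View pics/w10c.png

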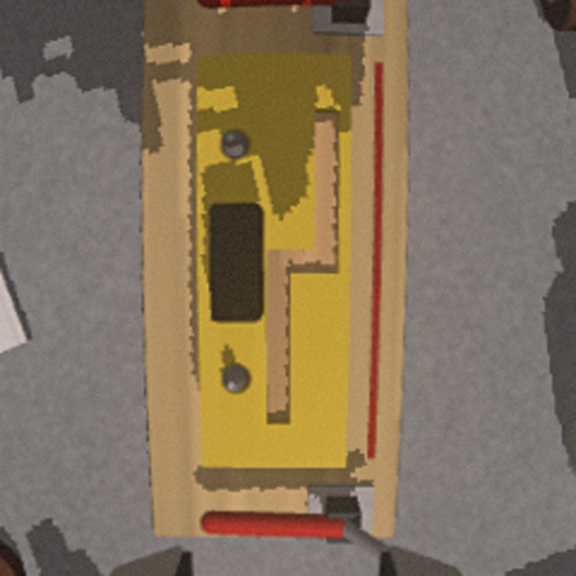

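Request:
send_rows(offset=[[-0.469,-0.147,-0.05],[-0.939,-0.294,-0.1]], delta_rot=[[0,0,-0.006],[0,0,-0.013]], grip=1)

```text
time: 37.2
tool_pos: [525.6, -175.3, 222.1]
tcp_rot: [-3.141, -0.0, 1.454]
contact_force: [0.5, -1.4, -0.0]
grip_width: 61.5
finger_force: 0.0
```

Request:
send_rows(offset=[[-0.456,-0.185,-0.05],[-0.911,-0.369,-0.1]], delta_rot=[[0,0,-0.006],[0,0,-0.013]])

```text
time: 37.45
tool_pos: [468.1, -279.4, 234.5]
tcp_rot: [3.141, 0.0, 1.534]
contact_force: [0.1, -0.6, -0.1]
grip_width: 81.2
finger_force: 0.0
```

Request:
send_rows(offset=[[-0.439,-0.221,-0.05],[-0.439,-0.221,-0.05],[-0.439,-0.221,-0.05],[-0.439,-0.221,-0.05],[-0.439,-0.221,-0.05],[-0.439,-0.221,-0.05],[-0.439,-0.221,-0.05]], delta_rot=[[0,0,-0.006],[0,0,-0.006],[0,0,-0.006],[0,0,-0.006],[0,0,-0.006],[0,0,-0.006],[0,0,-0.006]])

```text
time: 38.33
tool_pos: [440.6, -329.5, 240.2]
tcp_rot: [3.142, -0.0, 1.57]
contact_force: [-0.5, -0.2, 0.5]
grip_width: 91.7
finger_force: 0.0
```

```bash
python3 - <<'E'
from h import *
o=get_obs(); print(o["tool_pos"],o["tcp_rot"],o["time"]); c=cal("wrist"); im=optics.capture("wrist"); np.savez("pics/w11.npz",im=im,**c)
e=proj(c,[435,-225,135])[0]; print("exp",e)
h=cv2.cvtColor(im,cv2.COLOR_RGB2HSV); m=(cv2.inRange(h,(0,160,50),(8,255,255))|cv2.inRange(h,(172,160,50),(180,255,255))); n,l,st,ce=cv2.connectedComponentsWithStats(m)
for i in range(1,n):
    if st[i,4]>60: print(st[i],ce[i].round(1))
i=1+np.argmax([st[k,4]*(np.linalg.norm(ce[k]-e)<60) for k in range(1,n)]); m=l==i
for y0 in(0,.4,.8,1.2):
    p,s=rect(c,m,130); p[2]=y0; f,q=fit([(c,up(m))],20,20,70,65,p); print(np.round(f,3),round(q,3))
for t in("stand_hole","awl"):
    print(t,[(round(d["confidence"],2),np.round(d["uv"]),np.round(back(c,d["uv"],70)[0],1)) for d in finder.pinpoint(t,"wrist")])
u,v=ce[i].astype(int)
cv2.imwrite("pics/w11c.png",cv2.resize(im[max(0,v-60):v+60,u-75:u+75],None,fx=5,fy=5,interpolation=cv2.INTER_CUBIC)[:,:,::-1])
E
```

```text
[ 440.61673675 -329.48454686  240.24823569] [ 3.14152294e+00 -8.02083397e-05  1.56996440e+00] 38.325
exp [241.18154369  78.18750102]
[324   0  54  18 416] [351.6   7.6]
[231  60  28  29 479] [244.5  74.4]
[ 437.352 -219.958    0.441] 0.79
[ 4.37304e+02 -2.19755e+02  4.29000e-01] 0.79
[ 4.37298e+02 -2.19982e+02  4.28000e-01] 0.79
[ 437.34  -219.761    1.996] 0.789
stand_hole [(0.88, array([246.,  79.]), array([ 438.4, -220.1]))]
awl [(0.7, array([242.,  81.]), array([ 434.8, -222.4]))]
```

View pics/w11c.png

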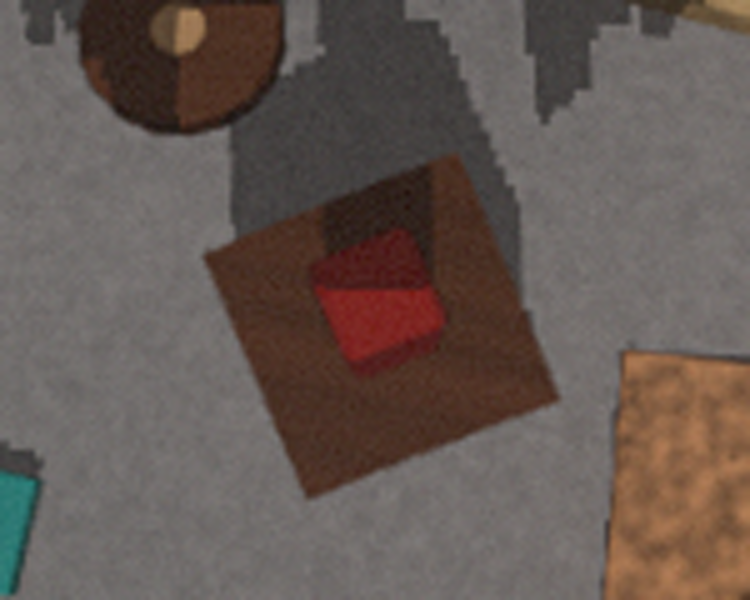

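The crop shows the stand block with corners at (205,255), (457,155), (558,400) and (308,497). The red handle's top is at about (378,298), turned the same way as the block.

```bash
python3 - <<'E'
from h import *
from plan import *
z=np.load("pics/w11.npz"); c={k:(z[k] if z[k].ndim else float(z[k])) for k in z.files if k!="im"}; c["fish"]=True
px=lambda q:(np.array(q,float)+.5)/5-.5+[169,14]
K=back(c,px([(205,255),(457,155),(558,400),(308,497)]),70); print(K.round(1).tolist(),"centre",K.mean(0)); d=K[1]-K[0]; e=K[2]-K[3]; print(np.linalg.norm(d),np.linalg.norm(K[2]-K[1]),np.arctan2(d[1],d[0]),np.arctan2(e[1],e[0]))
H=back(c,px([(310,272),(405,230),(443,325),(352,365)]),135); print(H.round(1).tolist(),"handle",H.mean(0),np.linalg.norm(H[1]-H[0]),np.linalg.norm(H[2]-H[1]))
E
```

```text
[[399.1, -203.4], [453.8, -181.4], [475.8, -236.1], [421.3, -257.8]] centre [ 437.49975749 -219.67971055]
58.93003432117671 58.966003038570406 0.3821555598555421 0.3790429075187894
[[425.8, -215.8], [442.3, -208.3], [448.9, -225.4], [433.1, -232.5]] handle [ 437.53013036 -220.48113692] 18.08300334053183 18.27749371419252
```

```bash
python3 - <<'E'
from plan import *
yw=1.951
plan([(437.5,-219.9,170,yw,40,4,.7),(437.5,-219.9,85,yw,30,5,None)])
E
```

```text
{"offset":[[0.229,-0.006,0.146],[0.459,-0.011,0.291],[0.688,-0.017,0.437],[0.917,-0.023,0.583],[0.917,-0.023,0.583],[0.917,-0.023,0.583],[0.917,-0.023,0.583],[0.917,-0.023,0.583]],"delta_rot":[[0,0,-0.015],[0,0,-0.03],[0,0,-0.046],[0,0,-0.061],[0,0,-0.061],[0,0,-0.061],[0,0,-0.061],[0,0,-0.061]],"grip":0.7}
{"offset":[[0.0,0.0,0.236],[0.0,0.0,0.472],[0.0,0.0,0.708],[0.0,0.0,0.708],[0.0,0.0,0.708],[0.0,0.0,0.708],[0.0,0.0,0.708],[0.0,0.0,0.708]],"delta_rot":[[0,0,0.0],[0,0,0.0],[0,0,0.0],[0,0,0.0],[0,0,0.0],[0,0,0.0],[0,0,0.0],[0,0,0.0]]}
end [437.47, -219.93, 85.03, 1.95]
```

Request:
send_rows(offset=[[0.229,-0.006,0.146],[0.459,-0.011,0.291],[0.688,-0.017,0.437],[0.917,-0.023,0.583],[0.917,-0.023,0.583],[0.917,-0.023,0.583],[0.917,-0.023,0.583],[0.917,-0.023,0.583]], delta_rot=[[0,0,-0.015],[0,0,-0.03],[0,0,-0.046],[0,0,-0.061],[0,0,-0.061],[0,0,-0.061],[0,0,-0.061],[0,0,-0.061]], grip=0.7)

```text
time: 39.48
tool_pos: [437.9, -220.6, 170.7]
tcp_rot: [3.141, 0.001, 1.951]
contact_force: [0.4, 0.2, -0.2]
grip_width: 64.2
finger_force: 0.0
```

Request:
send_rows(offset=[[0,0,0.236],[0,0,0.472],[0,0,0.708],[0,0,0.708],[0,0,0.708],[0,0,0.708],[0,0,0.708],[0,0,0.708]], delta_rot=[[0,0,0],[0,0,0],[0,0,0],[0,0,0],[0,0,0],[0,0,0],[0,0,0],[0,0,0]])

```text
time: 40.48
tool_pos: [438.0, -219.9, 85.8]
tcp_rot: [3.141, 0.001, 1.953]
contact_force: [0.1, 0.3, -0.2]
grip_width: 64.3
finger_force: 0.0
```

Request:
send_rows(offset=[[0,0,0],[0,0,0],[0,0,0],[0,0,0],[0,0,0],[0,0,0],[0,0,0]], delta_rot=[[0,0,0],[0,0,0],[0,0,0],[0,0,0],[0,0,0],[0,0,0],[0,0,0]], grip=0)

```text
time: 41.35
tool_pos: [437.7, -219.7, 85.3]
tcp_rot: [-3.142, -0.0, 1.953]
contact_force: [-0.3, -0.3, -1.5]
grip_width: 20.1
finger_force: 30.0
```

```bash
python3 - <<'E'
from plan import *
from plant import get_obs; o=get_obs(); print(o["tool_pos"],o["tcp_rot"],o["contact_force"],o["moment"],o["grip_width"])
p=load()
plan([(p[0],p[1],185,p[3],35,2,None),(582.3,-57.0,185,p[3],50,6,None)])
E
```

```text
[ 437.72033604 -219.74777132   85.29191534] [-3.14156862e+00 -1.71740841e-04  1.95259084e+00] [-0.2599464  -0.341002   -1.45227535] [-0.04093421  0.0446166   0.02483492] 20.077598633081227
{"offset":[[0.0,0.0,-0.278],[0.0,0.0,-0.555],[0.0,0.0,-0.833],[0.0,0.0,-0.833],[0.0,0.0,-0.833]],"delta_rot":[[0,0,-0.0],[0,0,-0.0],[0,0,-0.0],[0,0,-0.0],[0,0,-0.0]]}
{"offset":[[0.162,0.325,-0.0],[0.324,0.65,-0.0],[0.487,0.975,-0.0]],"delta_rot":[[0,0,-0.0],[0,0,-0.0],[0,0,-0.0]]}
{"offset":[[0.162,0.325,-0.0],[0.324,0.651,-0.0],[0.324,0.651,-0.0],[0.324,0.651,-0.0],[0.324,0.651,-0.0],[0.324,0.651,-0.0],[0.324,0.651,-0.0],[0.324,0.651,-0.0]],"delta_rot":[[0,0,-0.0],[0,0,-0.0],[0,0,-0.0],[0,0,-0.0],[0,0,-0.0],[0,0,-0.0],[0,0,-0.0],[0,0,-0.0]]}
end [582.36, -56.99, 184.99, 1.95]
```

Request:
send_rows(offset=[[0,0,-0.278],[0,0,-0.555],[0,0,-0.833],[0,0,-0.833],[0,0,-0.833]], delta_rot=[[0,0,0],[0,0,0],[0,0,0],[0,0,0],[0,0,0]])

```text
time: 41.98
tool_pos: [437.3, -219.4, 184.5]
tcp_rot: [-3.141, -0.001, 1.953]
contact_force: [-0.8, -0.0, -1.0]
grip_width: 20.1
finger_force: 30.0
```

Request:
send_rows(offset=[[0.162,0.325,0],[0.324,0.65,0],[0.487,0.975,0]], delta_rot=[[0,0,0],[0,0,0],[0,0,0]])

```text
time: 42.35
tool_pos: [524.6, -120.7, 183.6]
tcp_rot: [-3.139, -0.002, 1.952]
contact_force: [0.1, -0.6, -0.8]
grip_width: 19.8
finger_force: 30.0
```

Request:
send_rows(offset=[[0.162,0.325,0],[0.324,0.651,0],[0.324,0.651,0],[0.324,0.651,0],[0.324,0.651,0],[0.324,0.651,0],[0.324,0.651,0],[0.324,0.651,0]], delta_rot=[[0,0,0],[0,0,0],[0,0,0],[0,0,0],[0,0,0],[0,0,0],[0,0,0],[0,0,0]])

```text
time: 43.35
tool_pos: [582.5, -57.0, 185.5]
tcp_rot: [3.141, 0.0, 1.952]
contact_force: [-0.2, 0.0, -0.6]
grip_width: 19.7
finger_force: 30.0
```

```bash
python3 - <<'E'
from h import *
o=get_obs(); t=o["tool_pos"]; print(t,o["tcp_rot"],o["time"],o["grip_width"],o["contact_force"]); c=cal("wrist"); im=optics.capture("wrist"); np.savez("pics/w12.npz",im=im,**c)
for dz in(75.3,65,15): print(dz,proj(c,[*t[:2],t[2]-dz]))
print("line0 px",proj(c,[582.3,-57,60]))
print([(round(d["confidence"],2),np.round(d["uv"],1)) for d in finder.pinpoint("awl","wrist")])
u,v=proj(c,[*t[:2],t[2]-60])[0].astype(int)
cv2.imwrite("pics/w12c.png",cv2.resize(im[v-55:v+55,u-75:u+75],None,fx=5,fy=5,interpolation=cv2.INTER_CUBIC)[:,:,::-1]); print(u,v)
E
```

```text
[582.51892311 -57.01919821 185.47622994] [3.14130060e+00 5.93180166e-05 1.95215527e+00] 43.35 19.667911792771328 [-0.21363974  0.01425055 -0.6006335 ]
75.3 [[247.17582119 203.4500295 ]]
65 [[247.12239439 207.69217085]]
15 [[246.79097978 234.33745004]]
line0 px [[247.1895585  186.71026401]]
[(0.57, array([250.9, 199.8]))]
247 209
```

View pics/w12c.png

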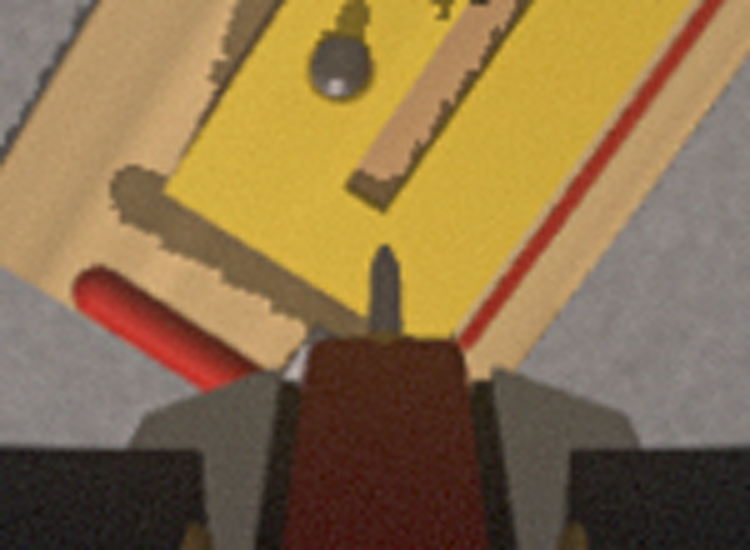

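```bash
python3 - <<'E'
from h import *
z=np.load("pics/w12.npz"); c={k:(z[k] if z[k].ndim else float(z[k])) for k in z.files if k!="im"}; c["fish"]=True
b=np.array([593.2,6.1]); L=lambda x,y,zz:proj(c,[*(b+rz(-.203)@[x,y]),zz])[0].round(1)
px=lambda q:((np.array(q,float)+.5)/5-.5+[172,154]).round(1)
print("slot end corners exp",L(-3,-70,66),L(7,-70,66),"seen",px((345,187)),px((385,212)))
print("pin tip exp",L(-16,-50,84),"seen",px((341,85)))
print("template corner exp",L(-32,-90,66),"seen",px((165,190)))
t=np.array([582.52,-57.02]); 
for p in [px((385,245))]: print("tip",p,"world at z110.2",back(c,[p],110.2)[0])
for q,h,e in(((345,187),66,(-3,-70)),((385,212),66,(7,-70)),((341,85),84,(-16,-50)),((165,190),66,(-32,-90))): print((back(c,[px(q)],h)[0]-(b+rz(-.203)@e)).round(1))
E
```

```text
slot end corners exp [239.5 190.6] [248. 196.] seen [240.6 191. ] [248.6 196. ]
pin tip exp [238.9 170.9] seen [239.8 170.6]
template corner exp [203.7 191.3] seen [204.6 191.6]
tip [248.6 202.6] world at z110.2 [583.33601836 -55.87649584]
[1.2 0. ]
[0.5 0.2]
[0.7 0.5]
[0.9 0. ]
```

```bash
python3 - <<'E'
from plan import *
b=np.array([593.2,5.7]); a=-.203; W=lambda x,y:(b+np.array([[np.cos(a),-np.sin(a)],[np.sin(a),np.cos(a)]])@[x,y]); p=load(); yw=p[3]
plan([(*W(2,-64),146,yw,15,4,None),(*W(2,-64),136,yw,3,4,None)]); print()
plan([(*W(2,0),136,yw,3.75,2,None)]); print()
plan([(*W(22,0),136,yw,3.75,2,None)]); print()
plan([(*W(22,59.5),136,yw,3.75,3,None)])
E
```

```text
{"offset":[[-0.001,-0.001,0.108],[-0.002,-0.001,0.217],[-0.003,-0.002,0.325],[-0.003,-0.002,0.325],[-0.003,-0.002,0.325],[-0.003,-0.002,0.325],[-0.003,-0.002,0.325]],"delta_rot":[[0,0,-0.0],[0,0,-0.0],[0,0,-0.0],[0,0,-0.0],[0,0,-0.0],[0,0,-0.0],[0,0,-0.0]]}
{"offset":[[0.0,-0.0,0.021],[0.0,-0.0,0.042],[0.0,-0.0,0.062],[0.0,-0.0,0.083],[0.0,-0.0,0.083],[0.0,-0.0,0.083],[0.0,-0.0,0.083],[0.0,-0.0,0.083]],"delta_rot":[[0,0,-0.0],[0,0,-0.0],[0,0,-0.0],[0,0,-0.0],[0,0,-0.0],[0,0,-0.0],[0,0,-0.0],[0,0,-0.0]]}
end [582.27, -57.41, 136.03, 1.95]

{"offset":[[0.025,0.016,0.0],[0.049,0.033,0.0],[0.074,0.049,0.0],[0.099,0.065,0.0],[0.124,0.082,0.0],[0.148,0.098,0.0],[0.173,0.114,0.0],[0.198,0.131,0.0]],"delta_rot":[[0,0,-0.0],[0,0,-0.0],[0,0,-0.0],[0,0,-0.0],[0,0,-0.0],[0,0,-0.0],[0,0,-0.0],[0,0,-0.0]]}
{"offset":[[0.025,0.016,0.0],[0.049,0.033,0.0],[0.074,0.049,0.0],[0.099,0.065,0.0],[0.124,0.082,0.0],[0.148,0.098,0.0],[0.173,0.114,0.0],[0.198,0.131,0.0]],"delta_rot":[[0,0,-0.0],[0,0,-0.0],[0,0,-0.0],[0,0,-0.0],[0,0,-0.0],[0,0,-0.0],[0,0,-0.0],[0,0,-0.0]]}
{"offset":[[0.025,0.016,0.0],[0.049,0
[... 289 characters left out ...]
2,0.139,0.0]],"delta_rot":[[0,0,-0.0],[0,0,-0.0],[0,0,-0.0],[0,0,-0.0],[0,0,-0.0],[0,0,-0.0],[0,0,-0.0],[0,0,-0.0]]}
end [614.73, 1.24, 136.03, 1.95]

{"offset":[[0.026,0.017,0.0],[0.052,0.034,0.0],[0.078,0.051,0.0],[0.103,0.068,0.0],[0.129,0.086,0.0],[0.155,0.103,0.0],[0.181,0.12,0.0],[0.207,0.137,0.0]],"delta_rot":[[0,0,-0.0],[0,0,-0.0],[0,0,-0.0],[0,0,-0.0],[0,0,-0.0],[0,0,-0.0],[0,0,-0.0],[0,0,-0.0]]}
{"offset":[[0.026,0.017,0.0],[0.052,0.034,0.0],[0.078,0.051,0.0],[0.103,0.068,0.0],[0.129,0.085,0.0],[0.155,0.103,0.0],[0.181,0.12,0.0],[0.207,0.137,0.0]],"delta_rot":[[0,0,-0.0],[0,0,-0.0],[0,0,-0.0],[0,0,-0.0],[0,0,-0.0],[0,0,-0.0],[0,0,-0.0],[0,0,-0.0]]}
end [626.76, 59.59, 136.03, 1.95]
```

Request:
send_rows(offset=[[-0.001,-0.001,0.108],[-0.002,-0.001,0.217],[-0.003,-0.002,0.325],[-0.003,-0.002,0.325],[-0.003,-0.002,0.325],[-0.003,-0.002,0.325],[-0.003,-0.002,0.325]], delta_rot=[[0,0,0],[0,0,0],[0,0,0],[0,0,0],[0,0,0],[0,0,0],[0,0,0]])

```text
time: 44.32
tool_pos: [582.7, -57.2, 146.7]
tcp_rot: [3.141, 0.0, 1.953]
contact_force: [0.2, 0.5, -1.0]
grip_width: 20.2
finger_force: 30.0
```

Request:
send_rows(offset=[[0,0,0.021],[0,0,0.042],[0,0,0.062],[0,0,0.083],[0,0,0.083],[0,0,0.083],[0,0,0.083],[0,0,0.083]], delta_rot=[[0,0,0],[0,0,0],[0,0,0],[0,0,0],[0,0,0],[0,0,0],[0,0,0],[0,0,0]])

```text
time: 45.32
tool_pos: [582.5, -57.2, 136.4]
tcp_rot: [3.141, 0.0, 1.953]
contact_force: [-0.3, 0.7, -0.8]
grip_width: 19.7
finger_force: 30.0
```

```bash
python3 - <<'E'
from h import *
o=get_obs(); t=o["tool_pos"]; print(t,o["tcp_rot"],o["time"],o["grip_width"],o["contact_force"],o["moment"])
# has the awl slipped? seam between the handle's underside and blade, seen before and now, at the same image place
G=lambda a: cv2.cvtColor(a,cv2.COLOR_RGB2GRAY); im=optics.capture("wrist"); ref=np.load("pics/w12.npz")["im"]
R=lambda a:(cv2.inRange(cv2.cvtColor(a,cv2.COLOR_RGB2HSV),(0,120,20),(12,255,160))|cv2.inRange(cv2.cvtColor(a,cv2.COLOR_RGB2HSV),(170,120,20),(180,255,160)))[215:262,232:264]
for a in(ref,im):
    m=R(a); print(m.sum()//255,np.nonzero(m.sum(1)>10*255)[0][:1]+215)
E
```

```text
[582.54516208 -57.17230033 136.42944758] [3.14138998e+00 1.94183672e-05 1.95259833e+00] 45.325 19.733632279573452 [-0.30476833  0.71980883 -0.8126664 ] [-0.09172838  0.01079705 -0.00946277]
1248 [222]
1175 [223]
```

Request:
send_rows(offset=[[0.025,0.016,0.002],[0.049,0.033,0.004],[0.074,0.049,0.004],[0.099,0.065,0.004],[0.124,0.082,0.004],[0.148,0.098,0.004],[0.173,0.114,0.004],[0.198,0.131,0.004]], delta_rot=[[0,0,0],[0,0,0],[0,0,0],[0,0,0],[0,0,0],[0,0,0],[0,0,0],[0,0,0]])

```text
time: 46.38
tool_pos: [588.3, -29.0, 135.9]
tcp_rot: [3.142, -0.0, 1.953]
contact_force: [0.7, -0.2, 0.6]
grip_width: 19.9
finger_force: 30.0
```

Request:
send_rows(offset=[[0.025,0.016,0],[0.049,0.033,0],[0.074,0.049,0],[0.099,0.065,0],[0.124,0.082,0],[0.148,0.098,0],[0.173,0.114,0],[0.198,0.131,0]], delta_rot=[[0,0,0],[0,0,0],[0,0,0],[0,0,0],[0,0,0],[0,0,0],[0,0,0],[0,0,0]])

```text
time: 47.38
tool_pos: [594.0, -1.1, 135.9]
tcp_rot: [3.142, -0.0, 1.953]
contact_force: [-0.1, 0.4, 0.8]
grip_width: 19.9
finger_force: 30.0
```

Request:
send_rows(offset=[[0.025,0.016,0],[0.049,0.032,0],[0.049,0.032,0],[0.049,0.032,0]], delta_rot=[[0,0,0],[0,0,0],[0,0,0],[0,0,0]])

```text
time: 47.88
tool_pos: [595.3, 5.5, 135.8]
tcp_rot: [-3.142, -0.0, 1.953]
contact_force: [-0.1, 0.1, -0.7]
grip_width: 19.9
finger_force: 30.0
```

Request:
send_rows(offset=[[-0.015,0.023,0],[-0.031,0.046,0],[-0.046,0.07,0],[-0.061,0.093,0],[-0.077,0.116,0],[-0.092,0.139,0],[-0.092,0.139,0],[-0.092,0.139,0]], delta_rot=[[0,0,0],[0,0,0],[0,0,0],[0,0,0],[0,0,0],[0,0,0],[0,0,0],[0,0,0]])

```text
time: 48.88
tool_pos: [614.8, 1.5, 135.9]
tcp_rot: [-3.142, -0.0, 1.953]
contact_force: [0.8, 0.7, -0.3]
grip_width: 20.0
finger_force: 30.0
```

Request:
send_rows(offset=[[0.026,0.017,0],[0.052,0.034,0],[0.078,0.051,0],[0.103,0.068,0],[0.129,0.086,0],[0.155,0.103,0],[0.181,0.12,0],[0.207,0.137,0]], delta_rot=[[0,0,0],[0,0,0],[0,0,0],[0,0,0],[0,0,0],[0,0,0],[0,0,0],[0,0,0]])

```text
time: 49.88
tool_pos: [621.0, 30.9, 135.9]
tcp_rot: [3.142, -0.0, 1.953]
contact_force: [0.2, -0.8, -1.6]
grip_width: 19.9
finger_force: 30.0
```

Request:
send_rows(offset=[[0.026,0.017,0],[0.052,0.034,0],[0.078,0.051,0],[0.103,0.068,0],[0.129,0.085,0],[0.155,0.103,0],[0.181,0.12,0],[0.207,0.137,0]], delta_rot=[[0,0,0],[0,0,0],[0,0,0],[0,0,0],[0,0,0],[0,0,0],[0,0,0],[0,0,0]])

```text
time: 50.88
tool_pos: [627.0, 60.1, 135.9]
tcp_rot: [3.142, -0.0, 1.953]
contact_force: [0.3, 0.7, -0.9]
grip_width: 19.8
finger_force: 30.0
```

Request:
send_rows(offset=[[0,0,0],[0,0,0],[0,0,0],[0,0,0]], delta_rot=[[0,0,0],[0,0,0],[0,0,0],[0,0,0]])

```text
time: 51.38
tool_pos: [626.9, 59.7, 135.9]
tcp_rot: [3.142, -0.0, 1.952]
contact_force: [-0.5, -0.2, -0.3]
grip_width: 20.0
finger_force: 30.0
```

```bash
python3 - <<'E'
from h import *
from plan import *
o=get_obs(); print(o["tool_pos"],o["time"],o["grip_width"],o["contact_force"],o["moment"])
c=cal("wrist"); im=optics.capture("wrist"); np.savez("pics/w13.npz",im=im,**c)
h=cv2.cvtColor(im,cv2.COLOR_RGB2HSV); m=cv2.inRange(h,(20,150,50),(35,255,255)); n,l,st,ce=cv2.connectedComponentsWithStats(m); i=1+st[1:,4].argmax(); print(st[i])
R=(cv2.inRange(h,(0,120,20),(12,255,160))|cv2.inRange(h,(170,120,20),(180,255,160)))[215:262,232:264]; print(R.sum()//255,np.nonzero(R.sum(1)>10*255)[0][:1]+215)
p=[626.76,59.59,135.55,1.951]; json.dump(p,open(F,"w"))
plan([(p[0],p[1],190,p[3],25,2,None),(437.6,-219.85,190,p[3],55,6,None)])
E
```

```text
[626.93005588  59.71716138 135.8879215 ] 51.375 20.00710623727837 [-0.51521216 -0.22952807 -0.31815566] [-0.02828593  0.07260142  0.04186327]
[ 150  139  129  106 5899]
1240 [222]
{"offset":[[0.0,0.0,-0.151],[0.0,0.0,-0.302],[0.0,0.0,-0.454],[0.0,0.0,-0.454],[0.0,0.0,-0.454]],"delta_rot":[[0,0,-0.0],[0,0,-0.0],[0,0,-0.0],[0,0,-0.0],[0,0,-0.0]]}
{"offset":[[-0.225,-0.333,0.0],[-0.451,-0.665,0.0],[-0.676,-0.998,0.0]],"delta_rot":[[0,0,-0.0],[0,0,-0.0],[0,0,-0.0]]}
{"offset":[[-0.225,-0.332,0.0],[-0.451,-0.665,0.0],[-0.676,-0.997,0.0]],"delta_rot":[[0,0,-0.0],[0,0,-0.0],[0,0,-0.0]]}
{"offset":[[-0.225,-0.333,0.0],[-0.225,-0.333,0.0],[-0.225,-0.333,0.0],[-0.225,-0.333,0.0],[-0.225,-0.333,0.0],[-0.225,-0.333,0.0],[-0.225,-0.333,0.0]],"delta_rot":[[0,0,-0.0],[0,0,-0.0],[0,0,-0.0],[0,0,-0.0],[0,0,-0.0],[0,0,-0.0],[0,0,-0.0]]}
end [437.58, -219.81, 190.03, 1.95]
```

Request:
send_rows(offset=[[0,0,-0.151],[0,0,-0.302],[0,0,-0.454],[0,0,-0.454],[0,0,-0.454]], delta_rot=[[0,0,0],[0,0,0],[0,0,0],[0,0,0],[0,0,0]])

```text
time: 52.05
tool_pos: [626.5, 59.8, 189.5]
tcp_rot: [-3.141, -0.001, 1.953]
contact_force: [-0.9, 0.0, -0.5]
grip_width: 19.7
finger_force: 30.0
```

Request:
send_rows(offset=[[-0.225,-0.333,0],[-0.451,-0.665,0],[-0.676,-0.998,0]], delta_rot=[[0,0,0],[0,0,0],[0,0,0]])

```text
time: 52.42
tool_pos: [544.6, -60.9, 189.2]
tcp_rot: [-3.14, -0.001, 1.953]
contact_force: [0.7, -0.8, 0.0]
grip_width: 19.7
finger_force: 30.0
```

Request:
send_rows(offset=[[-0.225,-0.332,0],[-0.451,-0.665,0],[-0.676,-0.997,0]], delta_rot=[[0,0,0],[0,0,0],[0,0,0]])

```text
time: 52.8
tool_pos: [463.8, -180.8, 189.5]
tcp_rot: [-3.141, -0.001, 1.953]
contact_force: [-0.1, -0.8, -1.3]
grip_width: 19.8
finger_force: 30.0
```

Request:
send_rows(offset=[[-0.225,-0.333,0],[-0.225,-0.333,0],[-0.225,-0.333,0],[-0.225,-0.333,0],[-0.225,-0.333,0],[-0.225,-0.333,0],[-0.225,-0.333,0]], delta_rot=[[0,0,0],[0,0,0],[0,0,0],[0,0,0],[0,0,0],[0,0,0],[0,0,0]])

```text
time: 53.68
tool_pos: [438.4, -219.6, 190.3]
tcp_rot: [3.142, -0.0, 1.953]
contact_force: [-0.3, -0.7, -0.2]
grip_width: 19.9
finger_force: 30.0
```

Request:
send_rows(offset=[[0,0,0.15],[0,0,0.28],[0,0,0.4],[0,0,0.4],[0,0,0.4]], delta_rot=[[0,0,0],[0,0,0],[0,0,0],[0,0,0],[0,0,0]])

```text
time: 54.3
tool_pos: [438.5, -220.0, 142.7]
tcp_rot: [3.141, 0.001, 1.953]
contact_force: [-0.2, -0.2, -0.1]
grip_width: 19.8
finger_force: 30.0
```

Request:
send_rows(offset=[[0,0,0.08],[0,0,0.18],[0,0,0.28],[0,0,0.38],[0,0,0.46],[0,0,0.469],[0,0,0.469],[0,0,0.469]], delta_rot=[[0,0,0],[0,0,0],[0,0,0],[0,0,0],[0,0,0],[0,0,0],[0,0,0],[0,0,0]])

```text
time: 55.3
tool_pos: [438.3, -219.9, 86.3]
tcp_rot: [3.141, 0.0, 1.953]
contact_force: [0.4, -0.6, -0.3]
grip_width: 20.0
finger_force: 30.0
```

```bash
python3 - <<'E'
from plan import *
from plant import get_obs; o=get_obs(); print(o["tool_pos"],o["contact_force"],o["grip_width"])
p=[437.58,-219.81,85.75,1.951]; json.dump(p,open(F,"w"))
plan([(*p,40,3,.6),(p[0],p[1],195,p[3],40,2,None),(560,-75,210,1.3678,55,6,None)])
E
```

```text
[ 438.30943733 -219.89916404   86.26044969] [ 0.42266835 -0.63738742 -0.28941453] 20.037310037514086
{"offset":[[0.0,0.0,-0.0],[0.0,0.0,-0.0],[0.0,0.0,-0.0],[0.0,0.0,-0.0]],"delta_rot":[[0,0,-0.0],[0,0,-0.0],[0,0,-0.0],[0,0,-0.0]],"grip":0.6}
{"offset":[[0.0,0.0,-0.303],[0.0,0.0,-0.607],[0.0,0.0,-0.91],[0.0,0.0,-0.91],[0.0,0.0,-0.91]],"delta_rot":[[0,0,-0.0],[0,0,-0.0],[0,0,-0.0],[0,0,-0.0],[0,0,-0.0]]}
{"offset":[[0.185,0.349,-0.031],[0.371,0.698,-0.063]],"delta_rot":[[0,0,0.023],[0,0,0.046]]}
{"offset":[[0.277,0.281,-0.031],[0.554,0.562,-0.062],[0.554,0.562,-0.062],[0.554,0.562,-0.062],[0.554,0.562,-0.062],[0.554,0.562,-0.062],[0.554,0.562,-0.062],[0.554,0.562,-0.062]],"delta_rot":[[0,0,0.023],[0,0,0.047],[0,0,0.047],[0,0,0.047],[0,0,0.047],[0,0,0.047],[0,0,0.047],[0,0,0.047]]}
end [559.94, -75.04, 209.95, 1.37]
```

Request:
send_rows(offset=[[0,0,0],[0,0,0],[0,0,0],[0,0,0]], delta_rot=[[0,0,0],[0,0,0],[0,0,0],[0,0,0]], grip=0.6)

```text
time: 55.8
tool_pos: [438.2, -219.8, 86.1]
tcp_rot: [3.141, -0.0, 1.953]
contact_force: [1.0, 0.1, 1.0]
grip_width: 53.6
finger_force: 0.0
```

Request:
send_rows(offset=[[0,0,-0.303],[0,0,-0.607],[0,0,-0.91],[0,0,-0.91],[0,0,-0.91]], delta_rot=[[0,0,0],[0,0,0],[0,0,0],[0,0,0],[0,0,0]])

```text
time: 56.42
tool_pos: [437.8, -219.6, 194.7]
tcp_rot: [-3.141, -0.001, 1.953]
contact_force: [-0.8, -0.6, 0.7]
grip_width: 54.7
finger_force: 0.0
```

Request:
send_rows(offset=[[0.185,0.349,-0.031],[0.371,0.698,-0.063]], delta_rot=[[0,0,0.023],[0,0,0.046]])

```text
time: 56.68
tool_pos: [499.3, -146.6, 201.4]
tcp_rot: [-3.139, -0.001, 1.657]
contact_force: [-0.1, -0.5, 0.2]
grip_width: 55.1
finger_force: 0.0
```

Request:
send_rows(offset=[[0.277,0.281,-0.031],[0.554,0.562,-0.062],[0.554,0.562,-0.062],[0.554,0.562,-0.062],[0.554,0.562,-0.062],[0.554,0.562,-0.062],[0.554,0.562,-0.062],[0.554,0.562,-0.062]], delta_rot=[[0,0,0.023],[0,0,0.047],[0,0,0.047],[0,0,0.047],[0,0,0.047],[0,0,0.047],[0,0,0.047],[0,0,0.047]])

```text
time: 57.68
tool_pos: [560.2, -75.2, 210.4]
tcp_rot: [3.141, -0.0, 1.368]
contact_force: [0.1, -0.1, -0.6]
grip_width: 55.3
finger_force: 0.0
```

```bash
python3 - <<'E'
from h import *
from plan import *
o=get_obs(); print(o["tool_pos"],o["time"]); c=cal("wrist"); im=optics.capture("wrist"); np.savez("pics/w14.npz",im=im,**c)
h=cv2.cvtColor(im,cv2.COLOR_RGB2HSV); m=cv2.inRange(h,(20,150,50),(35,255,255)); n,l,st,ce=cv2.connectedComponentsWithStats(m); i=1+st[1:,4].argmax(); m=(l==i)
print("template rect",rect(c,m,66))
b=back(c,[[0,0]],0)
for d in finder.silhouettes("bar","wrist"):
    m=d["region"]; p,s=rect(c,m,10); f,q=fit([(c,up(m))],32,170,0,10,p); print("bar",round(d["confidence"],2),d["box"],np.round(p,3),np.round(s),np.round(f,3),round(q,3),np.round(im[m].mean(0)))
scan("bar",10,minc=.5)
c=cal("side"); print("awl side",[(round(d["confidence"],2),np.round(back(c,d["uv"],10)[0])) for d in finder.pinpoint("awl","side")])
w=lambda x,y:np.array([593.2,6.1])+rz(-.203)@[x,y]
plan([(*w(-14,0),120,1.3678,45,3,.6),(*w(-14,0),69.5,1.3678,25,5,None)])
E
```

```text
[560.22231058 -75.16954254 210.35146411] 57.675
template rect (array([ 5.93655579e+02,  5.86077881e+00, -2.00044677e-01]), (180.2393341064453, 64.4300308227539))
bar 0.96 [96.5, 14.6, 160.7, 144.6] [4.32567e+02 7.65990e+01 1.36000e-01] [ 36. 170.] [4.29572e+02 7.64770e+01 1.38000e-01] 0.942 [181. 170. 165.]
bar 0.58 [68.4, 291.0, 75.8, 305.9] [ 218.55  -228.636   -0.242] [33.  5.] [ 154.344 -277.126   -0.951] 0.03 [ 29. 109. 103.]
scene bar 0.71 [261.21, -237.36, 1.29] [68.0, 176.0] [72.0, 141.0, 130.0]
scene bar 0.61 [430.13, 81.9, 0.13] [42.0, 175.0] [215.0, 207.0, 196.0]
side bar 0.95 [258.16, -246.94, 1.3] [37.0, 169.0] [48.0, 141.0, 129.0]
side bar 0.81 [428.71, 73.49, 0.15] [38.0, 176.0] [201.0, 188.0, 175.0]
awl side [(0.62, array([ 435., -206.]))]
{"offset":[[0.239,0.006,0.25],[0.479,0.012,0.5],[0.718,0.018,0.75],[0.718,0.018,0.75],[0.718,0.018,0.75],[0.718,0.018,0.75]],"delta_rot":[[0,0,-0.0],[0,0,-0.0],[0,0,-0.0],[0,0,-0.0],[0,0,-0.0],[0,0,-0.0]],"grip":0.6}
{"offset":[[0.0,-0.0,0.14],[0.0,-0.0,0.28],[0.0,-0.0,0.42],[0.0,-0.0,0.42],[0.0,-0.0,0.42],[0.0,-0.0,0.42],[0.0,-0.0,0.42],[0.0,-0.0,0.42]],"delta_rot":[[0,0,-0.0],[0,0,-0.0],[0,0,-0.0],[0,0,-0.0],[0,0,-0.0],[0,0,-0.0],[0,0,-0.0],[0,0,-0.0]]}
end [579.52, 8.89, 69.55, 1.37]
```

Request:
send_rows(offset=[[0.239,0.006,0.25],[0.479,0.012,0.5],[0.718,0.018,0.75],[0.718,0.018,0.75],[0.718,0.018,0.75],[0.718,0.018,0.75]], delta_rot=[[0,0,0],[0,0,0],[0,0,0],[0,0,0],[0,0,0],[0,0,0]], grip=0.6)

```text
time: 58.78
tool_pos: [580.5, 8.1, 121.6]
tcp_rot: [3.139, -0.0, 1.367]
contact_force: [-0.1, -0.3, -0.0]
grip_width: 55.0
finger_force: 0.0
```

Request:
send_rows(offset=[[0,0,0.14],[0,0,0.28],[0,0,0.42],[0,0,0.42],[0,0,0.42],[0,0,0.42],[0,0,0.42]], delta_rot=[[0,0,0],[0,0,0],[0,0,0],[0,0,0],[0,0,0],[0,0,0],[0,0,0]])

```text
time: 59.65
tool_pos: [580.1, 9.1, 70.4]
tcp_rot: [3.141, -0.0, 1.368]
contact_force: [0.1, 0.3, 0.8]
grip_width: 55.3
finger_force: 0.0
```

Request:
send_rows(offset=[[0,0,0],[0,0,0],[0,0,0],[0,0,0],[0,0,0]], delta_rot=[[0,0,0],[0,0,0],[0,0,0],[0,0,0],[0,0,0]], grip=0)

```text
time: 60.28
tool_pos: [579.8, 9.1, 69.9]
tcp_rot: [3.142, -0.0, 1.368]
contact_force: [0.9, 1.2, 1.1]
grip_width: 20.4
finger_force: 30.0
```

```bash
python3 - <<'E'
from plan import *
from plant import get_obs; o=get_obs(); print(o["tool_pos"],o["contact_force"],o["grip_width"])
p=load()
plan([(p[0],p[1],135,p[3],15,2,None),(538.5,-341.4,135,1.5708-.063,55,5,None),(538.5,-341.4,14,1.5708-.063,20,2,None)])
E
```

```text
[579.79670649   9.06261864  69.89378092] [0.94484019 1.2445165  1.09043563] 20.444612392875413
{"offset":[[0.0,0.0,-0.109],[0.0,0.0,-0.218],[0.0,0.0,-0.327],[0.0,0.0,-0.436],[0.0,0.0,-0.545],[0.0,0.0,-0.545],[0.0,0.0,-0.545]],"delta_rot":[[0,0,-0.0],[0,0,-0.0],[0,0,-0.0],[0,0,-0.0],[0,0,-0.0],[0,0,-0.0],[0,0,-0.0]]}
{"offset":[[-0.418,0.037,-0.0],[-0.837,0.073,-0.0]],"delta_rot":[[0,0,-0.003],[0,0,-0.006]]}
{"offset":[[-0.419,0.021,-0.0],[-0.838,0.042,-0.0]],"delta_rot":[[0,0,-0.003],[0,0,-0.007]]}
{"offset":[[-0.42,0.003,-0.0],[-0.84,0.005,-0.0]],"delta_rot":[[0,0,-0.003],[0,0,-0.006]]}
{"offset":[[-0.42,-0.013,-0.0],[-0.42,-0.013,-0.0],[-0.42,-0.013,-0.0],[-0.42,-0.013,-0.0],[-0.42,-0.013,-0.0],[-0.42,-0.013,-0.0]],"delta_rot":[[0,0,-0.003],[0,0,-0.003],[0,0,-0.003],[0,0,-0.003],[0,0,-0.003],[0,0,-0.003]]}
{"offset":[[0.0,-0.0,0.144],[0.0,-0.0,0.288],[0.0,-0.0,0.432],[0.0,-0.0,0.576],[0.0,-0.0,0.72],[0.0,-0.0,0.864]],"delta_rot":[[0,0,-0.0],[0,0,-0.0],[0,0,-0.0],[0,0,-0.0],[0,0,-0.0],[0,0,-0.0]]}
{"offset":[[0.0,-0.0,0.144],[0.0,-0.0,0.144],[0.0,-0.0,0.144]],"delta_rot":[[0,0,-0.0],[0,0,-0.0],[0,0,-0.0]]}
end [538.52, -341.45, 13.99, 1.5]
```

Request:
send_rows(offset=[[0,0,-0.109],[0,0,-0.218],[0,0,-0.327],[0,0,-0.436],[0,0,-0.545],[0,0,-0.545],[0,0,-0.545]], delta_rot=[[0,0,0],[0,0,0],[0,0,0],[0,0,0],[0,0,0],[0,0,0],[0,0,0]])

```text
time: 61.15
tool_pos: [579.5, 9.1, 135.0]
tcp_rot: [-3.141, -0.0, 1.368]
contact_force: [-1.1, 0.5, -0.9]
grip_width: 20.0
finger_force: 30.0
```

Request:
send_rows(offset=[[-0.418,0.037,0],[-0.837,0.073,0]], delta_rot=[[0,0,-0.003],[0,0,-0.006]])

```text
time: 61.4
tool_pos: [567.7, -91.6, 134.5]
tcp_rot: [-3.14, -0.0, 1.408]
contact_force: [-0.1, 0.3, -1.4]
grip_width: 19.9
finger_force: 30.0
```

Request:
send_rows(offset=[[-0.419,0.021,0],[-0.838,0.042,0]], delta_rot=[[0,0,-0.003],[0,0,-0.007]])

```text
time: 61.65
tool_pos: [556.0, -192.4, 134.5]
tcp_rot: [-3.14, -0.001, 1.451]
contact_force: [-0.4, 0.6, -1.0]
grip_width: 19.8
finger_force: 30.0
```

Request:
send_rows(offset=[[-0.42,0.003,0],[-0.84,0.005,0]], delta_rot=[[0,0,-0.003],[0,0,-0.006]])

```text
time: 61.9
tool_pos: [544.4, -292.6, 134.4]
tcp_rot: [-3.14, -0.001, 1.488]
contact_force: [0.9, 0.5, -1.0]
grip_width: 20.1
finger_force: 30.0
```

Request:
send_rows(offset=[[-0.42,-0.013,0],[-0.42,-0.013,0],[-0.42,-0.013,0],[-0.42,-0.013,0],[-0.42,-0.013,0],[-0.42,-0.013,0]], delta_rot=[[0,0,-0.003],[0,0,-0.003],[0,0,-0.003],[0,0,-0.003],[0,0,-0.003],[0,0,-0.003]])

```text
time: 62.65
tool_pos: [539.6, -340.6, 135.4]
tcp_rot: [3.141, 0.0, 1.508]
contact_force: [-0.7, -0.2, -1.5]
grip_width: 20.3
finger_force: 30.0
```

```bash
python3 - <<'E'
from h import *
o=get_obs(); print(o["tool_pos"],o["tcp_rot"],o["time"],o["grip_width"],o["contact_force"]); c=cal("wrist"); im=optics.capture("wrist")
h=cv2.cvtColor(im,cv2.COLOR_RGB2HSV); m=cv2.inRange(h,(20,150,60),(35,255,255)); n,l,st,ce=cv2.connectedComponentsWithStats(m); i=1+st[1:,4].argmax(); m=(l==i); print(st[i])
t=o["tool_pos"]; y=o["tcp_rot"][2]-np.pi/2
ys,xs=np.nonzero(m); P=(back(c,np.c_[xs,ys],t[2]-3)-t[:2])@rz(y); print(P.min(0),P.max(0))
scan("blank1",60,minc=.5)
E
```

```text
[ 539.63544104 -340.62989321  135.41104177] [3.14143941e+00 1.08991164e-05 1.50758326e+00] 62.65 20.323358392861795 [-0.73857071 -0.20435506 -1.49595859]
[  216    90   117   154 13229]
[-17.09983342  -0.44312302] [46.40884979 89.34751216]
scene blank1 0.96 [595.64, 15.58, -0.24] [188.0, 65.0] [187.0, 145.0, 96.0]
scene blank1 0.68 [525.69, 588.0, -0.5] [172.0, 63.0] [53.0, 141.0, 65.0]
scene blank1 0.62 [259.57, 443.87, 1.35] [77.0, 171.0] [158.0, 76.0, 33.0]
side blank1 0.87 [563.46, -20.16, 0.17] [59.0, 145.0] [139.0, 107.0, 72.0]
side blank1 0.59 [560.61, -87.72, 1.34] [11.0, 52.0] [135.0, 103.0, 69.0]
side blank1 0.56 [255.35, 319.92, -0.39] [54.0, 35.0] [126.0, 63.0, 28.0]
```

Template is held well, so I'll set it down on the cork.

Request:
send_rows(offset=[[0,0,0.144],[0,0,0.288],[0,0,0.432],[0,0,0.576],[0,0,0.72],[0,0,0.864]], delta_rot=[[0,0,0],[0,0,0],[0,0,0],[0,0,0],[0,0,0],[0,0,0]])

```text
time: 63.65
tool_pos: [539.3, -341.3, 30.3]
tcp_rot: [-3.142, -0.0, 1.506]
contact_force: [-0.5, 0.1, -0.5]
grip_width: 19.8
finger_force: 30.0
```

Request:
send_rows(offset=[[0,0,0.1],[0,0,0.152],[0,0,0.152],[0,0,0.152],[0,0,0.152]], delta_rot=[[0,0,0],[0,0,0],[0,0,0],[0,0,0],[0,0,0]])

```text
time: 64.28
tool_pos: [539.5, -341.4, 13.6]
tcp_rot: [3.141, 0.0, 1.506]
contact_force: [0.5, -0.1, -0.4]
grip_width: 19.9
finger_force: 30.0
```

Request:
send_rows(offset=[[0,0,0],[0,0,0],[0,0,0],[0,0,0]], delta_rot=[[0,0,0],[0,0,0],[0,0,0],[0,0,0]], grip=0.6)

```text
time: 64.78
tool_pos: [539.4, -341.3, 13.4]
tcp_rot: [3.141, -0.0, 1.507]
contact_force: [0.1, 1.4, -0.7]
grip_width: 53.0
finger_force: 0.0
```

```bash
python3 - <<'E'
from plan import *
p=[538.52,-341.45,13.03,1.5077]; json.dump(p,open(F,"w"))
yw=1.5708+.137
plan([(p[0],p[1],130,p[3],45,2,None),(520,-150,220,1.5708,55,1,None),(435,-40,230,1.5708,55,5,1)])
E
```

```text
{"offset":[[0.0,0.0,-0.325],[0.0,0.0,-0.65],[0.0,0.0,-0.975],[0.0,0.0,-0.975],[0.0,0.0,-0.975]],"delta_rot":[[0,0,-0.0],[0,0,-0.0],[0,0,-0.0],[0,0,-0.0],[0,0,-0.0]]}
{"offset":[[0.396,-0.064,-0.187],[0.791,-0.127,-0.375]],"delta_rot":[[0,0,-0.003],[0,0,-0.005]]}
{"offset":[[0.398,-0.051,-0.187],[0.795,-0.103,-0.375],[0.795,-0.103,-0.375]],"delta_rot":[[0,0,-0.003],[0,0,-0.005],[0,0,-0.005]]}
{"offset":[[0.306,-0.236,-0.028],[0.611,-0.472,-0.055],[0.917,-0.708,-0.083],[0.917,-0.708,-0.083],[0.917,-0.708,-0.083],[0.917,-0.708,-0.083],[0.917,-0.708,-0.083],[0.917,-0.708,-0.083]],"delta_rot":[[0,0,-0.0],[0,0,-0.0],[0,0,-0.0],[0,0,-0.0],[0,0,-0.0],[0,0,-0.0],[0,0,-0.0],[0,0,-0.0]],"grip":1}
end [435.03, -39.95, 229.99, 1.57]
```

Request:
send_rows(offset=[[0,0,-0.325],[0,0,-0.65],[0,0,-0.975],[0,0,-0.975],[0,0,-0.975]], delta_rot=[[0,0,0],[0,0,0],[0,0,0],[0,0,0],[0,0,0]])

```text
time: 65.4
tool_pos: [538.9, -341.0, 129.6]
tcp_rot: [-3.141, -0.001, 1.506]
contact_force: [0.0, -0.3, -0.3]
grip_width: 54.7
finger_force: 0.0
```

Request:
send_rows(offset=[[0.396,-0.064,-0.187],[0.791,-0.127,-0.375]], delta_rot=[[0,0,-0.003],[0,0,-0.005]])

```text
time: 65.65
tool_pos: [529.0, -244.3, 173.4]
tcp_rot: [-3.138, -0.003, 1.537]
contact_force: [0.5, 0.1, 0.7]
grip_width: 55.2
finger_force: 0.0
```

Request:
send_rows(offset=[[0.398,-0.051,-0.187],[0.795,-0.103,-0.375],[0.795,-0.103,-0.375]], delta_rot=[[0,0,-0.003],[0,0,-0.005],[0,0,-0.005]])

```text
time: 66.03
tool_pos: [521.0, -147.1, 220.9]
tcp_rot: [3.141, -0.0, 1.573]
contact_force: [-0.2, 0.2, 0.5]
grip_width: 55.1
finger_force: 0.0
```

Request:
send_rows(offset=[[0.306,-0.236,-0.028],[0.611,-0.472,-0.055],[0.917,-0.708,-0.083],[0.917,-0.708,-0.083],[0.917,-0.708,-0.083],[0.917,-0.708,-0.083],[0.917,-0.708,-0.083],[0.917,-0.708,-0.083]], delta_rot=[[0,0,0],[0,0,0],[0,0,0],[0,0,0],[0,0,0],[0,0,0],[0,0,0],[0,0,0]], grip=1)

```text
time: 67.03
tool_pos: [436.4, -40.1, 230.1]
tcp_rot: [-3.141, -0.0, 1.569]
contact_force: [0.2, -0.1, -0.1]
grip_width: 91.7
finger_force: 0.0
```

```bash
python3 - <<'E'
from h import *
o=get_obs(); print(o["tool_pos"],o["time"]); c=cal("wrist"); im=optics.capture("wrist"); np.savez("pics/w15.npz",im=im,**c)
for d in finder.silhouettes("bar","wrist"):
    m=d["region"]; p,s=rect(c,m,10); f,q=fit([(c,up(m))],32,170,0,10,p); print("bar",round(d["confidence"],2),d["box"],np.round(p,3),np.round(s),np.round(f,3),round(q,3),np.round(im[m].mean(0)),holes(c,im,m,10))
for d in finder.silhouettes("blank1","wrist"):
    m=d["region"]; p,s=rect(c,m,60); f,q=fit([(c,up(m))],64,170,18,42,p); print("stack",round(d["confidence"],2),np.round(p,3),np.round(s),np.round(f,3),round(q,3))
scan("template",9,minc=.5)
E
```

```text
[436.38649181 -40.12830291 230.05540366] 67.025
bar 0.77 [225.2, 11.4, 269.1, 143.4] [4.30974e+02 7.71740e+01 1.30000e-01] [ 33. 170.] [4.30939e+02 7.72670e+01 1.30000e-01] 0.917 [175. 164. 160.] [(array([422.8, 157.9]), 47), (array([424.1, 125.6]), 67), (array([437.4,  26.7]), 72)]
bar 0.75 [151.7, 290.6, 192.9, 315.1] [ 312.152 -256.242    1.293] [42. 64.] [ 311.997 -264.773    1.443] 0.327 [ 42. 106. 101.] [(array([ 330.3, -245.4]), 55), (array([ 307.6, -259.3]), 30)]
bar 0.5 [296.8, 17.3, 441.1, 250.4] [ 6.01613e+02  5.37400e+00 -2.24000e-01] [314. 155.] [ 5.49446e+02  2.25760e+01 -2.18000e-01] 0.303 [133. 104.  75.] [(array([530.6,  23.7]), 341), (array([608.1,  95.9]), 1645), (array([614.3,  61.4]), 29), (array([589.9, -54.2]), 44), (array([ 586.1, -116.4]), 986)]
stack 0.84 [ 5.50671e+02  1.47010e+01 -2.02000e-01] [153.   6.] [ 5.91809e+02  4.13000e+00 -1.86000e-01] 0.066
stack 0.84 [ 5.91284e+02  6.60200e+00 -2.02000e-01] [171.  70.] [ 5.98622e+02  5.44600e+00 -2.24000e-01] 0.853
stack 0.69 [ 5.55003e+02  1.50440e+01 -2.03000e-01] [160.   7.] [ 5.93768e+02  6.45500e+00 -1.89000e-01] 0.067
scene template 0.77 [549.52, -337.55, -0.08] [192.0, 72.0] [180.0, 147.0, 57.0]
side template 0.93 [551.75, -343.28, -0.06] [182.0, 68.0] [172.0, 137.0, 50.0]
```

```bash
python3 - <<'E'
from plan import *
yw=1.5708+.132
plan([(430.85,76.5,100,yw,50,4,.7),(430.85,76.5,3.8,yw,35,5,None)])
p=load()
plan([(*p,40,5,0),(p[0],p[1],120,yw,50,1,None),(577.5,9.3,125,1.3678,50,6,None)])
E
```

```text
{"offset":[[0.243,-0.009,0.271],[0.485,-0.018,0.542],[0.728,-0.026,0.812]],"delta_rot":[[0,0,-0.005],[0,0,-0.011],[0,0,-0.016]],"grip":0.7}
{"offset":[[0.242,0.015,0.271],[0.242,0.015,0.271],[0.242,0.015,0.271],[0.242,0.015,0.271],[0.242,0.015,0.271]],"delta_rot":[[0,0,-0.005],[0,0,-0.005],[0,0,-0.005],[0,0,-0.005],[0,0,-0.005]]}
{"offset":[[0.0,0.0,0.267],[0.0,0.0,0.535],[0.0,0.0,0.802],[0.0,0.0,0.802],[0.0,0.0,0.802],[0.0,0.0,0.802],[0.0,0.0,0.802],[0.0,0.0,0.802]],"delta_rot":[[0,0,-0.0],[0,0,-0.0],[0,0,-0.0],[0,0,-0.0],[0,0,-0.0],[0,0,-0.0],[0,0,-0.0],[0,0,-0.0]]}
end [430.82, 76.48, 3.79, 1.7]
{"offset":[[0.0,0.0,-0.0],[0.0,0.0,-0.0],[0.0,0.0,-0.0],[0.0,0.0,-0.0],[0.0,0.0,-0.0],[0.0,0.0,-0.0]],"delta_rot":[[0,0,-0.0],[0,0,-0.0],[0,0,-0.0],[0,0,-0.0],[0,0,-0.0],[0,0,-0.0]],"grip":0}
{"offset":[[0.0,0.0,-0.323],[0.0,0.0,-0.646],[0.0,0.0,-0.968],[0.0,0.0,-0.968]],"delta_rot":[[0,0,-0.0],[0,0,-0.0],[0,0,-0.0],[0,0,-0.0]]}
{"offset":[[-0.179,0.285,-0.011],[-0.358,0.569,-0.021],[-0.537,0.854,-0.032]],"delta_rot":[[0,0,0.013],[0,0,0.027],[0,0,0.04]]}
{"offset":[[-0.102,0.32,-0.01],[-0.102,0.32,-0.01],[-0.102,0.32,-0.01],[-0.102,0.32,-0.01],[-0.102,0.32,-0.01],[-0.102,0.32,-0.01],[-0.102,0.32,-0.01]],"delta_rot":[[0,0,0.013],[0,0,0.013],[0,0,0.013],[0,0,0.013],[0,0,0.013],[0,0,0.013],[0,0,0.013]]}
end [577.54, 9.32, 124.99, 1.37]
```

Request:
send_rows(offset=[[0.243,-0.009,0.271],[0.485,-0.018,0.542],[0.728,-0.026,0.812]], delta_rot=[[0,0,-0.005],[0,0,-0.011],[0,0,-0.016]], grip=0.7)

```text
time: 67.75
tool_pos: [433.3, 48.5, 132.1]
tcp_rot: [3.141, 0.0, 1.671]
contact_force: [-0.4, -0.2, -0.1]
grip_width: 66.8
finger_force: 0.0
```

Request:
send_rows(offset=[[0.242,0.015,0.271],[0.242,0.015,0.271],[0.242,0.015,0.271],[0.242,0.015,0.271],[0.242,0.015,0.271]], delta_rot=[[0,0,-0.005],[0,0,-0.005],[0,0,-0.005],[0,0,-0.005],[0,0,-0.005]])

```text
time: 68.38
tool_pos: [432.8, 76.1, 101.2]
tcp_rot: [3.14, 0.0, 1.7]
contact_force: [-0.3, 0.2, -0.6]
grip_width: 64.1
finger_force: 0.0
```

Request:
send_rows(offset=[[0,0,0.267],[0,0,0.535],[0,0,0.802],[0,0,0.802],[0,0,0.802],[0,0,0.802],[0,0,0.802],[0,0,0.802]], delta_rot=[[0,0,0],[0,0,0],[0,0,0],[0,0,0],[0,0,0],[0,0,0],[0,0,0],[0,0,0]])

```text
time: 69.38
tool_pos: [432.5, 76.8, 4.6]
tcp_rot: [3.141, 0.0, 1.701]
contact_force: [-0.0, -0.1, 0.2]
grip_width: 64.2
finger_force: 0.0
```

Request:
send_rows(offset=[[0,0,0],[0,0,0],[0,0,0],[0,0,0],[0,0,0],[0,0,0]], delta_rot=[[0,0,0],[0,0,0],[0,0,0],[0,0,0],[0,0,0],[0,0,0]], grip=0)

```text
time: 70.12
tool_pos: [431.9, 76.7, 4.0]
tcp_rot: [-3.141, -0.0, 1.701]
contact_force: [-1.2, -0.1, 0.3]
grip_width: 31.4
finger_force: 30.0
```

Request:
send_rows(offset=[[0,0,-0.323],[0,0,-0.646],[0,0,-0.968],[0,0,-0.968]], delta_rot=[[0,0,0],[0,0,0],[0,0,0],[0,0,0]])

```text
time: 70.62
tool_pos: [434.0, 76.8, 122.6]
tcp_rot: [3.135, 0.001, 1.701]
contact_force: [0.0, 0.5, -2.6]
grip_width: 31.6
finger_force: 30.0
```

Request:
send_rows(offset=[[-0.179,0.285,-0.011],[-0.358,0.569,-0.021],[-0.537,0.854,-0.032]], delta_rot=[[0,0,0.013],[0,0,0.027],[0,0,0.04]])

```text
time: 71.0
tool_pos: [542.5, 25.7, 122.6]
tcp_rot: [-3.14, -0.0, 1.447]
contact_force: [0.6, 0.2, -1.2]
grip_width: 31.6
finger_force: 30.0
```

Request:
send_rows(offset=[[-0.102,0.32,-0.01],[-0.102,0.32,-0.01],[-0.102,0.32,-0.01],[-0.102,0.32,-0.01],[-0.102,0.32,-0.01],[-0.102,0.32,-0.01],[-0.102,0.32,-0.01]], delta_rot=[[0,0,0.013],[0,0,0.013],[0,0,0.013],[0,0,0.013],[0,0,0.013],[0,0,0.013],[0,0,0.013]])

```text
time: 71.88
tool_pos: [578.7, 9.5, 125.5]
tcp_rot: [3.141, -0.0, 1.369]
contact_force: [-0.7, 0.5, -1.2]
grip_width: 31.1
finger_force: 30.0
```

```bash
python3 - <<'E'
from h import *
o=get_obs(); t=o["tool_pos"]; y=o["tcp_rot"][2]-np.pi/2; print(t,y,o["time"],o["grip_width"]); c=cal("wrist"); im=optics.capture("wrist"); np.savez("pics/w16.npz",im=im,**c)
for d in finder.silhouettes("bar","wrist"):
    m=d["region"]; ys,xs=np.nonzero(m); P=(back(c,np.c_[xs,ys],t[2]+6)-t[:2])@rz(y); print(round(d["confidence"],2),d["box"],P.min(0).round(1),P.max(0).round(1),np.round(im[m].mean(0)))
    print([((rz(y).T@(h-t[:2])).round(1),n) for h,n in holes(c,im,m,t[2]+6)])
print("exp hole px",proj(c,[*(t[:2]+rz(y)@[0,50]),t[2]+6]))
E
```

```text
[578.6960494    9.53125504 125.48430488] -0.20229003309779836 71.875 31.11255104936268
0.81 [217.6, 96.3, 282.6, 321.0] [-15.6 -52.8] [16.7 85.4] [143. 134. 129.]
[(array([  0.5, -48.5]), 99)]
exp hole px [[247.52461829 165.07679848]]
```

Request:
send_rows(offset=[[-0.002,-0.008,0.12],[-0.002,-0.008,0.24],[-0.002,-0.008,0.26],[-0.002,-0.008,0.26],[-0.002,-0.008,0.26]], delta_rot=[[0,0,0],[0,0,0],[0,0,0],[0,0,0],[0,0,0]])

```text
time: 72.6
tool_pos: [578.1, 9.3, 94.4]
tcp_rot: [3.141, -0.0, 1.368]
contact_force: [-0.5, -0.1, -0.6]
grip_width: 31.5
finger_force: 30.0
```

Request:
send_rows(offset=[[0,0,0.06],[0,0,0.12],[0,0,0.18],[0,0,0.23],[0,0,0.248],[0,0,0.248],[0,0,0.248],[0,0,0.248]], delta_rot=[[0,0,0],[0,0,0],[0,0,0],[0,0,0],[0,0,0],[0,0,0],[0,0,0],[0,0,0]])

```text
time: 73.6
tool_pos: [577.8, 9.4, 64.4]
tcp_rot: [3.142, -0.0, 1.368]
contact_force: [-1.0, -0.5, -1.9]
grip_width: 31.5
finger_force: 30.0
```

Bar is down with no resistance. Next I'll release it, rise and check everything.

Request:
send_rows(offset=[[0,0,0],[0,0,0],[0,0,0],[0,0,0]], delta_rot=[[0,0,0],[0,0,0],[0,0,0],[0,0,0]], grip=0.6)

```text
time: 74.1
tool_pos: [577.9, 9.3, 64.4]
tcp_rot: [3.141, -0.0, 1.368]
contact_force: [0.5, 0.3, 0.7]
grip_width: 54.8
finger_force: 0.0
```

Request:
send_rows(offset=[[0,0,-0.3],[0,0,-0.6],[0,0,-0.9],[0,0,-0.9]], delta_rot=[[0,0,0],[0,0,0],[0,0,0],[0,0,0]])

```text
time: 74.6
tool_pos: [579.5, 9.2, 175.5]
tcp_rot: [3.135, -0.001, 1.368]
contact_force: [-0.3, 0.0, -0.6]
grip_width: 55.4
finger_force: 0.0
```

Request:
send_rows(offset=[[-0.35,0,-0.15],[-0.7,0,-0.3],[-0.7,0,-0.3],[-0.7,0,-0.3],[-0.7,0,-0.3],[-0.7,0,-0.3]], delta_rot=[[0,0,0],[0,0,0],[0,0,0],[0,0,0],[0,0,0],[0,0,0]])

```text
time: 75.35
tool_pos: [560.8, -72.0, 207.7]
tcp_rot: [-3.141, -0.0, 1.37]
contact_force: [0.1, 0.1, 0.4]
grip_width: 55.1
finger_force: 0.0
```

```bash
python3 - <<'E'
from h import *
o=get_obs(); print(o["tool_pos"],o["time"],o["contact_force"]); c=cal("wrist"); im=optics.capture("wrist")
for d in finder.silhouettes("bar","wrist"):
    m=d["region"]; p,s=rect(c,m,70); f,q=fit([(c,up(m))],32,170,60,10,p); print("bar",round(d["confidence"],2),np.round(p,3),np.round(s),np.round(f,3),round(q,3),np.round(im[m].mean(0)))
b=np.array([593.2,6.1]); print("exp",b+rz(-.203)@[-16,0])
# awl and template, fixed cameras
scan("template",9,minc=.5); 
h=cv2.cvtColor(optics.capture("side"),cv2.COLOR_RGB2HSV); c=cal("side"); m=(cv2.inRange(h,(0,150,50),(8,255,255))|cv2.inRange(h,(172,150,50),(180,255,255))); n,l,st,ce=cv2.connectedComponentsWithStats(m)
e=proj(c,[437.5,-219.9,102])[0]; print("handle exp",e,[(ce[i].round(1),st[i,2:5].tolist()) for i in range(1,n) if np.linalg.norm(ce[i]-e)<40 and st[i,4]>15], "ends",proj(c,[[437.5,-219.9,70],[437.5,-219.9,135]]).round(1).tolist())
cv2.imwrite("pics/fin.png",im[:,:,::-1])
v=im[0:240,120:370]; cv2.imwrite("pics/finc.png",cv2.resize(v,None,fx=2.4,fy=2.4,interpolation=cv2.INTER_CUBIC)[:,:,::-1])
E
```

```text
[560.79276806 -72.01399699 207.74190539] 75.35 [0.10912177 0.09174469 0.41459413]
bar 0.92 [ 5.78406e+02  9.48000e+00 -2.04000e-01] [169.  32.] [ 5.78454e+02  9.63300e+00 -2.03000e-01] 0.939 [168. 157. 151.]
bar 0.5 [ 2.81135e+02 -1.87676e+02 -2.11000e-01] [22.  5.] [ 295.518 -263.68     0.436] 0.016 [ 29. 108. 102.]
exp [577.52854143   9.32573811]
scene template 0.53 [549.52, -342.07, -0.03] [197.0, 76.0] [183.0, 149.0, 59.0]
side template 0.86 [553.16, -343.71, -0.06] [181.0, 68.0] [175.0, 141.0, 49.0]
handle exp [290.15070305 257.49652133] [(array([304.2, 224.1]), [20, 9, 75]), (array([290.2, 257.9]), [11, 19, 145])] ends [[289.6, 262.7], [290.7, 251.8]]
```

```bash
python3 - <<'E'
from plant import ticket
print(ticket.close_job())
E
```

```text
the job is handed in; nothing more can be done
None
```

The job is handed in at about 75 s of the 192 s allowed. The three blanks are on the pins, the Z is scribed, the awl and template are back in place, and the bar is on the stack. My last measurements agreed with this, but no verdict came back.

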